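# Wedge a bearing block tight in the machining fixture

### The arm

A 6-joint arm with a two-finger parallel gripper is mounted at the origin on the work surface. World frame = base frame: x ahead of the robot, y to its left, z up, the work surface at z = 0. Lengths are in m, angles in rad, forces in N, time in s.
With the tool pointing down it reaches from about 0.3 to 0.95 m from the base axis. Payload 3.1 kg.
Tool frame: the origin (TCP) lies at the very end of the fingers, on their centre line; the grasp point (between the pads) lies 19 mm behind it; z points along the fingers, y is the line along which they close (so a half turn about z gives the same grasp; the last joint's range is limited). The gripper opens to 85 mm and grips with 20 to 120 N. Pads are 22 mm wide; open, the fingers measure 114 mm over their backs; the gripper's body (76 mm by 85 mm) begins 54 mm behind the grasp point. The pads swing forward as they close: fully open they stand 13 mm farther back than shut.
Start: joints at [-0.07, 0.308, 1.634, -0, 1.2, -0.07], TCP at [0.625, -0, 0.231] pointing down, gripper open.
Joint ranges: [-3.06, 3.06], [-0.79, 1.96], [0.05, 2.63], [-1.19, 4.34], [0.05, 2.64], [-2.94, 2.94]. Speed limits (rad/s): [2.79, 2.79, 3.14, 3.14, 3.14, 3.14].

### API

Orientations are given as a unit quaternion [x, y, z, w].
In Python, from station import sense, snapshot, get_calibration, close_job gives the robot as it stands.
- The arm moves only by the tool servo_tool, never from a script. Its argument "rows" is a list of rows, each a list of 3 entries, a list of its own where there are three numbers: the shift along the tool's x, y, z each as a share of 0.05 m, from -1 to 1, then the turn about the tool's z as a share of 5 degrees, from -1 to 1, then the opening, from 0 (shut) to 1 (fully open). In form: [[[tx, ty, tz], twist, claw], ...]. A call has 1 to 12 rows; each row shifts and turns the commanded pose from where the row before left it, along the tool's axes as they then stand; what a row does not reach is not made up. A row lasts 1/8 s, in which the tool goes at most 62.5 mm and 10.7 degrees, less where a joint would pass 70% of its speed; a pose out of reach is approached as far as the arm can. A call with a number of a shift or a turn outside -1 to 1 is refused whole. A call with a gripper value outside its range is refused whole. The fingers move at their own pace and stop on an object; "grip_force" is the grip in N (left out, the last holds). Time passes only in rows, so rows that do not move let the fingers close. It gives the time, the measured TCP pose, the force, the opening and the grip force at its end, in the units of the state.
- sense(): the state, without advancing time (a new reading comes with each control period).
- snapshot(name): name is "scene" or "side" or "wrist"; returns the picture (420x560x3 uint8, red, green, blue); there is no depth.
- get_calibration(name): a dict with "camera_matrix" (3x3 intrinsics, pixels), "k1" (the pictures are not rectified: a ray, as slopes to the right and down, at radius r is drawn at 1 + k1 r^2 times it, then the intrinsics apply), "view" (4x4, takes a point from world to camera coordinates); the wrist camera has in their place "mount" (4x4, takes a point from camera to tool coordinates, whose origin is the TCP and whose axes are the flange's). Camera axes: x right, y down, z forward; pixel columns grow to the right and rows downward; lengths in m; the calibration is good to about 2 mm. A picture is of the moment at which its call begins: read the wrist's pose just before it. get_calibration takes no time and is no camera call.
- close_job(): hands the job in; it is judged then, once.
The state is a dict: "time_s": time; "joint_positions": joint angles; "dq": joint speeds; "joint_torque": joint torques, N m; "eef_pos": TCP position; "ee_rot": TCP orientation; "force": force on the tool from outside, world axes, zero at the start; "torque": the same for the moment, N m; "grip_width": opening from 0.0 (shut) to 1.0 (fully open); "finger_force": force on a finger pad.
Only numpy, scipy, OpenCV 4.12 (cv2) and the standard library are available. Lean on these libraries where they do the work, as an engineer would, in place of code of your own. Each camera call takes 0.05 s, during which the arm holds its last target. There are 200 camera calls.

### The job

Slide the aluminium bearing block into the corner of the machining fixture so that it sits against both stops, then set the steel wedge, thin end first, loosely in the slot between the block and the slanted rail and let go of it. Take the brass drift and tap the wedge's head end-on with it until the wedge is locked tight, firmly but not so hard that the thin-walled block is squeezed out of true. Lay the drift back down on the bench top, and leave the other things on the bench where they are.

Things in the scene. Friction and masses are not known exactly. Their poses are not given: they have to be found in the camera images.
- stop_corner (a point): Fixture's locating corner: where the faces of its side stop and end stop would meet, on the plate's top, 20 mm above the bench. Axes: x at right angles into the side stop (roughly away from the robot), y along the side stop, away from the end stop (roughly to the robot's left), z up. Side stop face: x = 0, y 0 to 75 mm. End stop face: y = 0, x -52 to -10. Both dark steel, 20 wide, 16 above the plate.
- fixture: Slotted steel plate bolted to the bench, 150 mm (x) by 260 mm (y) by 20 mm; origin at the centre of its underside, axes as stop_corner's, which lies at (+50, -95, +20) mm from it. Low lugs (10 mm high) stand out 21 mm in x at its corners. On it are the two stops, the block and, on the robot's side, the slanted rail.
- slot_mouth (a point): Wide mouth of the wedge slot: at plate level, at the seated block's near face and outer end, (-60, +75, 0) mm from stop_corner, same axes. The slot lies from here to -x and -y, between block and slanted rail (dark steel, 34 by 84 mm, 20 above the plate, face 1 in 8). It is about 21 mm wide here and 11 at the end stop; the rail's bolts let it sit up to 1.5 mm nearer or farther, unmeasured.
- block_boss (a point): Centre of the raised boss of the aluminium bearing block (about 0.36 kg), which lies in the fixture 2 to 5 mm off the side stop, 12 to 35 mm off the end stop and up to 5 degrees askew. Boss: 30 mm (x) by 44 (y), from 18 to 55 mm above the plate; grip its x sides. This point is 36.5 mm above the underside. Home, its axes match stop_corner's and it is at (-30, +37.5, +36.5) mm there.
- block_corner (a point): Lower corner of the block's foot that belongs in the locating corner: at (0, 0, 0) in stop_corner's axes when the block is home. The foot is 60 mm (x) by 75 (y) by 18 high. In the block's axes this point lies (+30, -37.5, -36.5) mm from block_boss.
- wedge_head (a point): Centre of the steel wedge's head (wedge about 0.28 kg), 18 mm above its underside. Head: 32 mm wide (x, parallel sides to grip), 18 long (y), 36 high. Axes: y from thin end to head, x to the straight side, z up. The wedge lies flat on the bench to the robot's left, turned much as it is used, head away from the fixture. With this point at y = 161 mm from stop_corner it is loose in the slot, 6 +-1.5 mm play.
- wedge_tip (a point): Middle of the wedge's thin end, (+3, -121, -7) mm from wedge_head, same axes. The body tapers over 112 mm from 24 mm thick at the head to 10 mm here, 22 high. Its +x side is straight, 8 mm to +x of wedge_head, and goes against the block; its -x side slants 1 in 8 and goes against the rail. Tight, this point is near (-65, -10, +11) mm in stop_corner's axes, in y up to 12 mm either way.
- wedge_face (a point): Middle of the flat outer (+y) face of the wedge's head, 9 mm to +y of wedge_head: the face to drive, towards -y. The wedge slides freely until both sides touch, then stiffens within 1 to 3 mm. Pushed straight with 15 to 20 N it locks and stays tight by itself; pushed sidelong it cocks and slackens when let go, so ease side load and tap again. Over 30 N, or run in with a bump, the block is squeezed out of true.
- block: The bearing block (see block_boss); origin at the centre of its underside.
- wedge: The wedge (see wedge_head); origin on its underside, (0, -61, -18) mm from wedge_head.
- drift: The brass drift (see drift_mid); origin at the centre of its underside.
- drift_mid (a point): Centre of the brass drift: a plain square bar 18 by 18 mm, 110 mm long along y, 0.3 kg, lying flat on the bench to the robot's left, beside the wedge (which of the two is nearer the robot varies); this point is 9 mm above the bench. Held across its width (x), it is pushed end-on against the middle of the wedge's head.
- gear: Bystander: small brass gear wheel lying flat, 52 mm across, 9 mm thick, between the drift, the wedge and the fixture; origin at the centre of its underside.
- parallel: Bystander: drilled steel parallel (straight strip, no taper, no head) standing on edge, 10 mm (x) by 130 mm (y) by 24 mm high, between the far ends of the wedge and the drift; origin at the centre of its underside.
- oil_jar: Bystander: amber glass jar, 56 mm across, 75 mm high, at the back; origin at the centre of its underside.
- chuck: Bystander: three-jaw lathe chuck lying jaws up, 80 mm across, 46 mm high, at the back; origin at the centre of its underside.
- dish: Bystander: black parts dish, 100 by 85 by 32 mm, at the right; origin at the centre of its underside.
- screwdriver: Bystander: screwdriver, 170 mm long, lying at the right; origin near its middle.
There are look-alikes about, which are no part of the job. Several things have the shape of the drift; the one meant has the colours described above.

How it is judged:
By the outcome, as a careful person would: the job done as asked, in the order asked, and still so for the second after the job is handed in, with the robot touching nothing.
It also fails if it takes over 72 s, if anything falls off the work surface, if the arm or the gripper's body presses on something with over 40 N, if the wrist force passes 120 N, or if a joint passes its speed limit or range.

## Working session

There is one attempt and no reset: what is moved stays moved. The work goes in short steps, Python scripts to look and compute and a tool call to move; the robot and the scene stay as the last step left them, time stands still between calls to the robot, and variables do not carry over. Pictures are saved under pics/ and viewed, at most 10 in all, crops included, and the job is handed in when it is done.

Besides the shell and the picture viewer there is one more tool, called by a JSON object that holds its "api" and its "payload". servo_tool: Moves the arm, as the interface text tells. Shift numbers are shares of 0.05 m and turn numbers shares of 5 degrees, none past 1 either way. Its arguments: {"type":"object","properties":{"rows":{"type":"array"},"grip_force":{"type":"number"}},"required":["rows"]}

```bash
ls; mkdir -p pics; python3 - <<'E'
from station import *
import cv2,numpy as np
print(sense())
for n in ["scene","side","wrist"]:
    im=snapshot(n); cv2.imwrite(f"pics/{n}0.png",im[:,:,::-1]); c=get_calibration(n); print(n,{k:np.round(v,4).tolist() for k,v in c.items()})
a=cv2.imread("pics/scene0.png"); cv2.imwrite("pics/scene0b.png",cv2.resize(a,(800,600),interpolation=cv2.INTER_CUBIC))
E
```

```text
pics
{'time_s': 0.0, 'joint_positions': array([-6.96960590e-02,  3.09020488e-01,  1.63517282e+00, -1.05456435e-05,
        1.19970062e+00, -6.97216068e-02]), 'dq': array([-0.0021223 , -0.00097221,  0.0002    ,  0.00013292, -0.00026114,
       -0.0007281 ]), 'joint_torque': array([ 1.43707580e-04, -4.15252447e+01, -2.76667070e+01, -1.74997494e-04,
        1.01000658e-02, -1.14578896e-05]), 'eef_pos': array([6.24184755e-01, 2.89456402e-05, 2.30043975e-01]), 'ee_rot': array([ 0.70709592,  0.7071167 , -0.00075868, -0.0008651 ]), 'force': array([0.70162411, 0.17973752, 0.02257945]), 'torque': array([ 0.05511845, -0.02967349,  0.013449  ]), 'finger_force': 0.0, 'grip_width': 1.00130692426231}
scene {'camera_matrix': [[452.494, 0.0, 272.1322], [0.0, 452.494, 203.8239], [0.0, 0.0, 1.0]], 'k1': 0.019, 'view': [[-0.8369, 0.5471, 0.0152, 0.4943], [0.4111, 0.6468, -0.6423, -0.1201], [-0.3612, -0.5313, -0.7663, 1.3258], [0.0, 0.0, 0.0, 1.0]]}
side {'camera_matrix': [[538.7174, 0.0, 280.9712], [0.0, 538.7174, 208.8344], [0.0, 0.0, 1.0]], 'k1': 0.0211, 'view': [[0.9203, -0.391, 0.0143, -0.5411], [-0.2892, -0.7043, -0.6483, 0.1668], [0.2635, 0.5925, -0.7612, 1.306], [0.0, 0.0, 0.0, 1.0]]}
wrist {'camera_matrix': [[303.3049, 0.0, 284.4239], [0.0, 303.3049, 208.5405], [0.0, 0.0, 1.0]], 'k1': -0.049, 'mount': [[0.0001, -0.953, -0.3031, 0.0783], [1.0, 0.0, 0.0003, 0.0008], [-0.0003, -0.3031, 0.953, -0.1421], [0.0, 0.0, 0.0, 1.0]]}
```

View pics/scene0b.png

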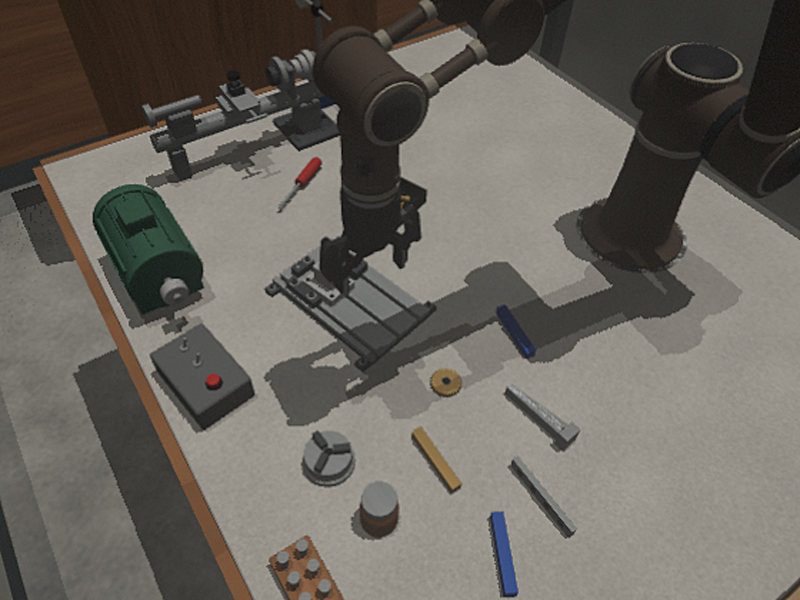

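View pics/wrist0.png

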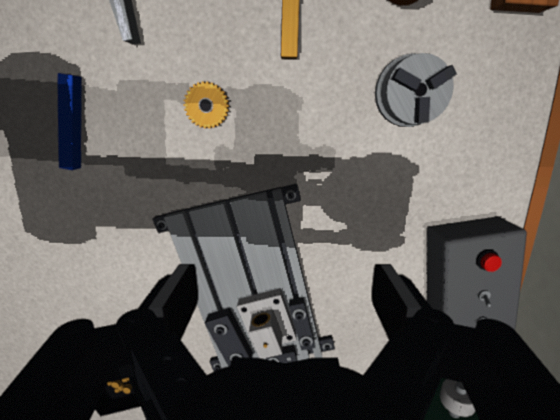

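The pictures show the fixture with the block at scene (325,280) in the 800-px view, and the wedge at (541,415) with its head at (568,435). The gear is at (446,381).

Things that could be taken for the drift (800-px view):
- brass bar (436,458)
- navy bar (515,330)
- blue bar (503,553)
- steel parallel (543,495), which could also pass for the wedge

By the description, the drift is the brass bar. The wedge is the tapered piece with a head.

```bash
cat > h.py <<'E'
import numpy as np,cv2
from scipy.spatial.transform import Rotation as R
from station import *
def cam(n,s=None):
    c=get_calibration(n); K=np.array(c["camera_matrix"]); 
    if n=="wrist":
        s=s or sense(); T=np.eye(4); T[:3,:3]=R.from_quat(s["ee_rot"]).as_matrix(); T[:3,3]=s["eef_pos"]; T=T@np.array(c["mount"])
    else: T=np.linalg.inv(np.array(c["view"]))
    return K,np.array([c["k1"],0,0,0,0.]),T
def cast(C,px,z):
    K,d,T=C; u=cv2.undistortPoints(np.array(px,float).reshape(-1,1,2),K,d)[:,0]
    r=np.c_[u,np.ones(len(u))]@T[:3,:3].T; o=T[:3,3]
    return o+r*((np.asarray(z)-o[2])/r[:,2])[:,None]
def proj(C,P):
    K,d,T=C; V=np.linalg.inv(T); return cv2.projectPoints(np.array(P,float).reshape(-1,1,3),cv2.Rodrigues(V[:3,:3])[0],V[:3,3],K,d)[0][:,0]
def shot(n,name):
    s=sense(); im=snapshot(n)[:,:,::-1].copy(); cv2.imwrite(f"pics/{name}.png",im); return im,cam(n,s)
E
python3 - <<'E'
from h import *
W=cam("wrist");S=cam("scene")
print("fix corners",cast(W,[[160,222],[292,192],[328,343]],.03).round(3).tolist())
print("gear",cast(W,[[207,105]],.009).round(3).tolist(),cast(S,np.array([[446,381]])*.7,.009).round(3).tolist())
im=cv2.imread("pics/scene0.png");hsv=cv2.cvtColor(im,cv2.COLOR_BGR2HSV)
m=cv2.inRange(hsv,(15,100,90),(32,255,255))
for c in cv2.findContours(m,0,1)[0]:
    if cv2.contourArea(c)>80: 
        b=cv2.boxPoints(cv2.minAreaRect(c)); print(cv2.contourArea(c),b.round().tolist(),cast(S,[b.mean(0)],.009).round(3).tolist())
p=np.array([[510,390],[568,435],[515,463],[572,530],[436,458],[416,431],[456,487]])*.7
print("wtip,whead,par,par,drift",cast(S,p,.02).round(3).tolist())
E
```

```text
fix corners [[0.474, -0.048, 0.03], [0.634, -0.01, 0.03], [0.686, -0.228, 0.03]]
gear [[0.536, 0.087, 0.009]] [[0.534, 0.087, 0.009]]
312.5 [[288.0, 303.0], [294.0, 298.0], [322.0, 338.0], [316.0, 343.0]] [[0.628, 0.19, 0.009]]
256.5 [[302.0, 275.0], [302.0, 258.0], [322.0, 258.0], [322.0, 275.0]] [[0.534, 0.087, 0.009]]
wtip,whead,par,par,drift [[0.46, 0.163, 0.02], [0.437, 0.274, 0.02], [0.537, 0.265, 0.02], [0.535, 0.385, 0.02], [0.632, 0.194, 0.02], [0.632, 0.14, 0.02], [0.634, 0.247, 0.02]]
```

{"api": "servo_tool", "payload": {"rows": [[[-0.9, -0.1, -0.1], 0, 1], [[-0.9, -0.1, -0.1], 0, 1], [[-0.9, -0.1, -0.1], 0, 1], [[-0.9, -0.1, -0.1], -0.9, 1], [[-0.8, 0.1, 0], -0.9, 1], [[-0.7, 0.2, 0], -0.9, 1], [[0, 0, 0], 0, 1], [[0, 0, 0], 0, 1]]}}

```text
time_s: 1.15
eef_pos: [0.6279, -0.2519, 0.2505]
ee_rot: [0.619, 0.785, 0.0, -0.001]
force: [0.0, -0.5, -0.5]
grip_width: 1.0
finger_force: 0.0
```

```bash
python3 - <<'E'
from h import *
im,C=shot("wrist","w1"); print(C[2].round(3))
cv2.imwrite("pics/w1b.png",cv2.resize(im,(800,600),interpolation=cv2.INTER_CUBIC))
E
```

```text
[[ 0.973  0.222  0.07   0.611]
 [ 0.233 -0.927 -0.293 -0.176]
 [-0.001  0.302 -0.953  0.393]
 [ 0.     0.     0.     1.   ]]
```

View pics/w1b.png

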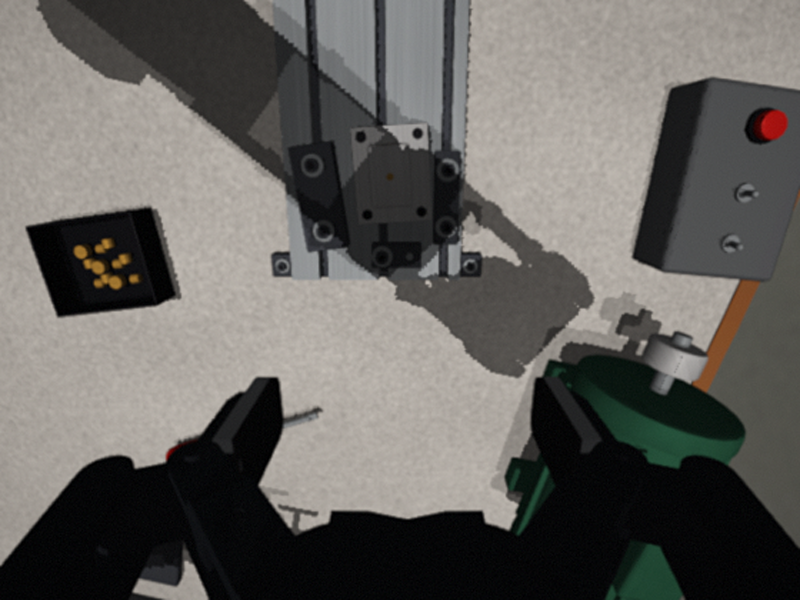

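The fixture is nearly upright in the picture: block at (390,175), rail on the left at (318,195), side stop at (447,195), end stop at (396,255). I'll take an enlarged, brightened crop to measure from.

```bash
python3 - <<'E'
from h import *
im=cv2.imread("pics/w1.png")[70:205,180:360]
g=np.clip(255*(im/255.)**.5,0,255).astype(np.uint8)
cv2.imwrite("pics/w1c.png",cv2.resize(g,None,fx=4.4,fy=4.4,interpolation=cv2.INTER_CUBIC))
E
```

```text
(no output)
```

View pics/w1c.png

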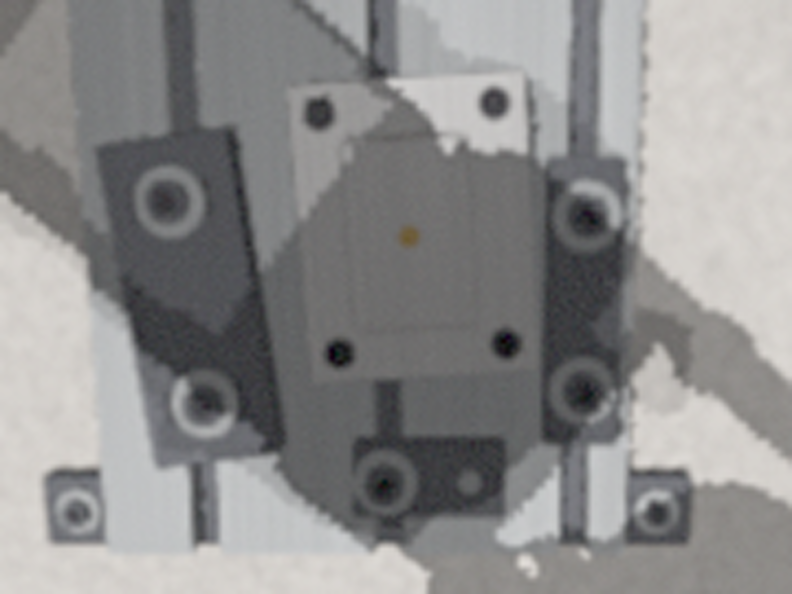

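```bash
cat >> h.py <<'E'
def crop2im(p,o=(180,70),f=4.4): return np.array(p,float)/f+np.array(o)
E
python3 - <<'E'
from h import *
s=sense();C=cam("wrist",s)
def q(n,p,z):
    P=cast(C,crop2im(p),z)[:,:2]; print(n,(P*1e3).round(1).tolist(),"len",(np.linalg.norm(np.diff(P,axis=0),axis=1)*1e3).round(1),"ang",np.degrees(np.arctan2(*np.diff(P,axis=0).T[::-1])).round(1)); return P
q("foot",[(290,87),(527,73),(545,368),(317,382)],.038)
q("sidestop face",[(543,440),(547,158)],.036)
q("endstop face",[(356,437),(505,437)],.036)
q("rail",[(283,452),(235,127),(97,147)],.040)
q("boss dot",[(408,237)],.075); q("boss",[(345,140),(466,133),(475,325),(360,330)],.075)
q("plate bottom",[(105,551),(628,550)],.02);q("plate right",[(632,430),(645,5)],.02)
ds=[(178,5),(188,120),(375,5),(583,5),(583,150)]
print(sense()['eef_pos'],R.from_quat(s['ee_rot']).as_matrix().round(4))
E
```

```text
foot [[563.6, -161.4], [620.4, -144.5], [643.2, -214.4], [585.3, -232.1]] len [59.3 73.5 60.5] ang [  16.6  -72.  -163. ]
sidestop face [[647.7, -233.4], [630.5, -162.9]] len [72.6] ang [103.7]
endstop face [[598.4, -244.4], [637.5, -235.1]] len [40.2] ang [13.5]
rail [[580.4, -252.2], [552.3, -174.0], [519.2, -186.6]] len [83.1 35.4] ang [ 109.7 -159.1]
boss dot [[601.6, -188.6]] len [] ang []
boss [[582.9, -171.1], [609.2, -163.3], [621.3, -204.5], [595.3, -211.9]] len [27.4 42.9 27. ] ang [  16.6  -73.6 -164.1]
plate bottom [[534.0, -297.0], [681.3, -261.4]] len [151.6] ang [13.6]
plate right [[673.0, -227.4], [646.5, -119.5]] len [111.1] ang [103.8]
[ 0.62796782 -0.25145115  0.25067233] [[-0.2335  0.9723 -0.0013]
 [ 0.9723  0.2335  0.0011]
 [ 0.0014 -0.001  -1.    ]]
```

Measured positions:
- **Fixture:** yaw is 13.6°, with stop_corner at (0.647, -0.233). The plate edges come out at +26 and -36 mm from it, against +25 and -35 expected.
- **Block:** boss at (0.602, -0.188), askew +3.3°. It needs +3.3 mm in x and -16 mm in y to be home.

Next I'll grasp the boss.

{"api": "servo_tool", "payload": {"rows": [[[0.7, -0.1, 0.5], 0, 0.55], [[0.65, -0.1, 0.5], 0, 0.55], [[0, 0, 0.8], -0.66, 0.55], [[0, 0, 0.8], 0, 0.55], [[0, 0, 0.5], 0, 0.55], [[0, 0, 0.0], 0, 0.55]], "grip_force": 40}}

```text
time_s: 1.95
eef_pos: [0.6005, -0.187, 0.0937]
ee_rot: [0.596, 0.803, -0.001, -0.003]
force: [1.0, -0.2, 0.5]
grip_width: 0.549
finger_force: 0.0
```

```bash
cat > st.py <<'E'
from h import *
def st(o=(.6474,-.2326),psi=13.6):
    s=sense(); M=R.from_quat(s["ee_rot"]).as_matrix(); p=s["eef_pos"]; a=np.radians(psi)
    F=np.array([[np.cos(a),np.sin(a)],[-np.sin(a),np.cos(a)]])
    print("t",round(s["time_s"],2),"pos",p.round(4),"fix mm",(F@(p[:2]-o)*1e3).round(1),"yaw",np.degrees(np.arctan2(M[1,1],M[0,1])).round(2),"F fix",(F@s["force"][:2]).round(1),s["force"][2].round(1),"grip",round(s["grip_width"],3),round(s["finger_force"],1))
st()
E
python3 st.py
```

```text
t 1.95 pos [ 0.6005 -0.187   0.0937] fix mm [-34.9  55.4] yaw 16.88 F fix [ 0.9 -0.4] 0.5 grip 0.549 0.0
```

{"api": "servo_tool", "payload": {"rows": [[[-0.03, 0.03, 0.5], 0, 0.55], [[0, 0, 0.43], 0, 0.55], [[0, 0, 0], 0, 0.55], [[0, 0, 0], 0, 0.2], [[0, 0, 0], 0, 0.2], [[0, 0, 0], 0, 0.2], [[0, 0, 0], 0, 0.2]], "grip_force": 40}}

```text
time_s: 2.82
eef_pos: [0.6042, -0.1904, 0.0505]
ee_rot: [0.596, 0.803, -0.0, -0.001]
force: [-4.5, -0.7, 4.2]
grip_width: 0.347
finger_force: 39.7
```

```bash
python3 st.py
```

```text
t 2.83 pos [ 0.6042 -0.1904  0.0505] fix mm [-32.   51.2] yaw 16.8 F fix [-4.6  0.4] 4.2 grip 0.347 39.7
```

{"api": "servo_tool", "payload": {"rows": [[[0, 0, 0], 0.64, 0.2], [[-0.12, 0, 0], 0, 0.2], [[-0.12, 0, 0], 0, 0.2], [[0, 0, 0], 0, 0.2], [[0, 0, 0], 0, 0.2]]}}

```text
time_s: 3.45
eef_pos: [0.608, -0.2029, 0.0504]
ee_rot: [0.618, 0.786, -0.0, 0.001]
force: [-5.3, 0.1, 4.6]
grip_width: 0.34
finger_force: 39.9
```

```bash
python3 st.py
```

```text
t 3.45 pos [ 0.608  -0.2029  0.0504] fix mm [-31.3  38.2] yaw 13.65 F fix [-5.2  1.4] 4.6 grip 0.34 39.9
```

{"api": "servo_tool", "payload": {"rows": [[[-0.03, 0, 0], 0, 0.2], [[-0.03, 0, 0], 0, 0.2], [[0, 0, 0], 0, 0.2]]}}

```text
time_s: 3.82
eef_pos: [0.6085, -0.2049, 0.0504]
ee_rot: [0.618, 0.786, 0.0, -0.0]
force: [-4.3, 2.5, 6.8]
grip_width: 0.342
finger_force: 40.0
```

```bash
python3 st.py
```

```text
t 3.83 pos [ 0.6085 -0.2049  0.0504] fix mm [-31.3  36.1] yaw 13.64 F fix [-3.6  3.4] 6.8 grip 0.342 40.0
```

{"api": "servo_tool", "payload": {"rows": [[[-0.03, 0, 0], 0, 0.2], [[0, 0, 0], 0, 0.2]]}}

```text
time_s: 4.08
eef_pos: [0.6088, -0.2063, 0.0504]
ee_rot: [0.618, 0.786, 0.0, -0.0]
force: [-4.4, 1.8, 6.7]
grip_width: 0.342
finger_force: 39.9
```

```bash
python3 st.py
```

```text
t 4.08 pos [ 0.6088 -0.2063  0.0504] fix mm [-31.3  34.7] yaw 13.64 F fix [-3.8  2.7] 6.7 grip 0.342 39.9
```

{"api": "servo_tool", "payload": {"rows": [[[-0.03, 0, 0], 0, 0.2], [[0, 0, 0], 0, 0.2]]}}

```text
time_s: 4.32
eef_pos: [0.6092, -0.2077, 0.0504]
ee_rot: [0.618, 0.786, 0.0, -0.0]
force: [-4.4, 2.0, 7.1]
grip_width: 0.345
finger_force: 39.9
```

```bash
python3 st.py
```

```text
t 4.33 pos [ 0.6092 -0.2077  0.0504] fix mm [-31.3  33.2] yaw 13.64 F fix [-3.8  3. ] 7.1 grip 0.345 39.9
```

{"api": "servo_tool", "payload": {"rows": [[[-0.03, 0, 0], 0, 0.2], [[0, 0, 0], 0, 0.2]]}}

```text
time_s: 4.58
eef_pos: [0.6094, -0.2089, 0.0504]
ee_rot: [0.618, 0.786, 0.0, -0.0]
force: [-4.5, 3.4, 6.2]
grip_width: 0.346
finger_force: 40.0
```

```bash
python3 st.py
```

```text
t 4.58 pos [ 0.6094 -0.2089  0.0504] fix mm [-31.3  32. ] yaw 13.64 F fix [-3.6  4.4] 6.2 grip 0.346 40.0
```

{"api": "servo_tool", "payload": {"rows": [[[-0.03, 0, 0], 0, 0.2], [[0, 0, 0], 0, 0.2]]}}

```text
time_s: 4.82
eef_pos: [0.6095, -0.209, 0.0504]
ee_rot: [0.619, 0.786, 0.001, -0.002]
force: [-5.9, 5.6, 9.0]
grip_width: 0.344
finger_force: 40.3
```

```bash
python3 st.py; python3 -c "
from h import *
im,C=shot('wrist','w2')
g=np.clip(255*(im/255.)**.5,0,255).astype(np.uint8)
cv2.imwrite('pics/w2b.png',g)"
```

```text
t 4.83 pos [ 0.6095 -0.209   0.0504] fix mm [-31.3  31.9] yaw 13.58 F fix [-4.4  6.9] 9.0 grip 0.344 40.3
```

{"api": "servo_tool", "payload": {"rows": [[[0, 0.02, 0], 0, 0.2], [[0, 0.02, 0], 0, 0.2], [[0, 0, 0], 0, 0.2]]}}

```text
time_s: 5.25
eef_pos: [0.6095, -0.2089, 0.0504]
ee_rot: [0.618, 0.786, -0.001, -0.003]
force: [-10.3, 5.0, 11.2]
grip_width: 0.343
finger_force: 40.7
```

```bash
python3 st.py
```

```text
t 5.25 pos [ 0.6095 -0.2089  0.0504] fix mm [-31.3  31.9] yaw 13.59 F fix [-8.8  7.2] 11.2 grip 0.343 40.7
```

{"api": "servo_tool", "payload": {"rows": [[[0, 0.02, 0], 0, 0.2], [[0, 0, 0], 0, 0.2]]}}

```text
time_s: 5.5
eef_pos: [0.6096, -0.2089, 0.0505]
ee_rot: [0.618, 0.786, -0.001, -0.004]
force: [-12.5, 4.0, 13.4]
grip_width: 0.342
finger_force: 40.9
```

```bash
python3 st.py
```

```text
t 5.5 pos [ 0.6096 -0.2089  0.0505] fix mm [-31.2  31.9] yaw 13.6 F fix [-11.2   6.8] 13.4 grip 0.342 40.9
```

{"api": "servo_tool", "payload": {"rows": [[[0, 0, 0], 0, 0.55], [[0, 0, 0], 0, 0.55], [[0, -0.05, -0.3], 0, 0.6], [[0, 0, -1], 0, 0.6], [[-0.5, 0, -1], 0, 0.6], [[-0.5, 0, -0.6], 0, 0.6], [[0, 0, 0], 0, 0.6]]}}

```text
time_s: 6.38
eef_pos: [0.6253, -0.2622, 0.2003]
ee_rot: [0.619, 0.785, 0.001, 0.005]
force: [0.3, 0.7, -0.8]
grip_width: 0.598
finger_force: 0.0
```

```bash
python3 st.py; python3 -c "
from h import *
im,C=shot('wrist','w3'); uv=proj(C,[[.62,-.2,.04]])[0]; o=np.clip((uv-[90,68]).astype(int),0,400); print(o)
g=np.clip(255*(im/255.)**.5,0,255).astype(np.uint8)[o[1]:o[1]+135,o[0]:o[0]+180]
cv2.imwrite('pics/w3c.png',cv2.resize(g,None,fx=4.4,fy=4.4,interpolation=cv2.INTER_CUBIC))"
```

```text
t 6.38 pos [ 0.6253 -0.2622  0.2003] fix mm [-28.5 -23.6] yaw 13.5 F fix [0.5 0.6] -0.8 grip 0.598 0.0
[201  60]
```

View pics/w3c.png

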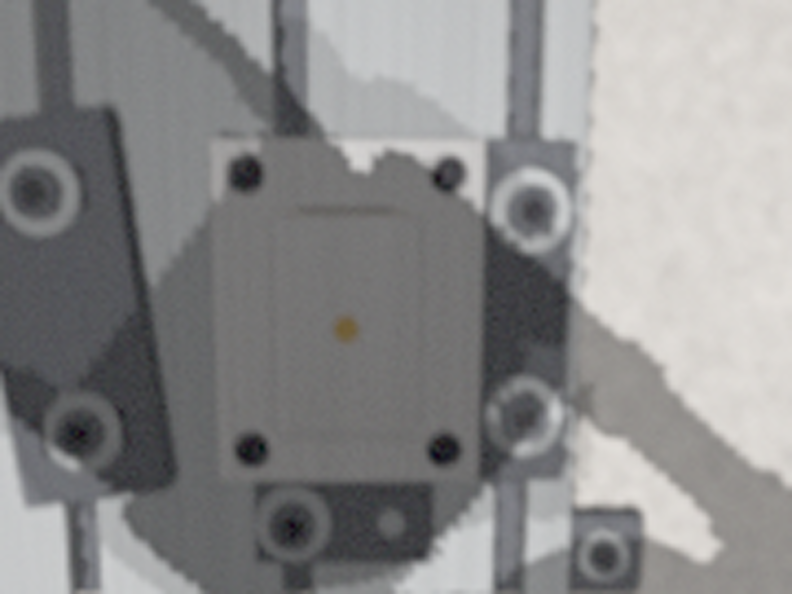

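The picture shows the block square in the corner. Its foot touches the side stop along x≈484 and the end stop along y≈480, both in crop pixels. I'll re-measure from this view and move over the wedge.

{"api": "servo_tool", "payload": {"rows": [[[0.95, -0.11, -0.1], 0, 1], [[0.95, -0.11, -0.1], 0, 1], [[0.95, -0.11, 0], 0, 1], [[0.95, -0.11, 0], 0, 1], [[0.95, -0.11, 0], 0, 1], [[0.95, -0.11, 0], 0, 1], [[0.95, -0.11, 0], 0, 1], [[0.95, -0.11, 0], 0, 1], [[0.95, -0.11, 0], 0, 1], [[0.95, -0.11, 0], 0, 1], [[0, 0, 0], 0, 1], [[0, 0, 0], 0, 1]]}}

```text
time_s: 7.92
eef_pos: [0.4555, 0.1895, 0.2034]
ee_rot: [0.618, 0.786, -0.001, -0.001]
force: [-0.2, 0.2, 0.5]
grip_width: 0.999
finger_force: 0.0
```

```bash
python3 st.py; python3 - <<'E'
from h import *
# previous view re-measured with its pose
C=list(cam("wrist")); 
s={"ee_rot":np.array([.619,.785,.001,.005]),"eef_pos":np.array([.6253,-.2622,.2003])}
s["ee_rot"]/=np.linalg.norm(s["ee_rot"]); C=cam("wrist",s)
a=np.radians(13.6);F=np.array([[np.cos(a),np.sin(a)],[-np.sin(a),np.cos(a)]])
for n,p,z in [("foot",[(212,140),(485,137),(482,478),(222,482)],.038),("rail",[(112,110),(175,487)],.04),("dot",[(345,328)],.075)]:
    print(n,((cast(C,crop2im(p,(201,60)),z)[:,:2]-[.6474,-.2326])@F.T*1e3).round(1).tolist())
im,C=shot("wrist","w4")
E
```

```text
t 7.92 pos [0.4555 0.1895 0.2034] fix mm [-87.2 455.4] yaw 13.68 F fix [-0.2  0.2] 0.5 grip 0.999 0.0
foot [[-59.2, 72.3], [-0.7, 72.8], [0.3, -1.1], [-59.5, -1.8]]
rail [[-79.9, 78.4], [-70.0, -2.6]]
dot [[-30.6, 35.5]]
```

View pics/w4.png

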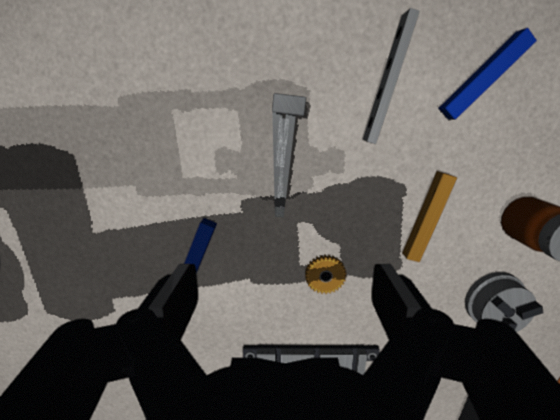

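The picture shows the wedge tip at (280,202) and its head at (290,104). The drift (brass bar) runs (447,175)–(412,258), the gear is at (326,273), the parallel at (390,75), and the blue look-alikes are at (490,75) and (202,240).

```bash
python3 - <<'E'
from h import *
s=sense();C=cam("wrist",s);M=R.from_quat(s["ee_rot"]).as_matrix()
P=cast(C,[[290,104],[280,201],[289,113],[447,175],[412,258],[430,217]],[.036,.022,.022,.018,.018,.018]);print((P*1e3).round(1).tolist())
d=P[0]-P[1];print("yaw",np.degrees(np.arctan2(-d[0],d[1])), "len",np.linalg.norm(d[:2]))
d=P[3]-P[4];print("drift yaw",np.degrees(np.arctan2(-d[0],d[1])),np.linalg.norm(d[:2]))
print("tool delta to head",(M.T@(P[0]-s["eef_pos"])).round(4))
E
```

```text
[[441.8, 274.0, 36.0], [455.8, 172.2, 22.0], [443.0, 265.6, 22.0], [629.2, 244.2, 18.0], [627.5, 139.0, 18.0], [629.0, 193.4, 18.0]]
yaw 7.827498793185985 len 0.10271212590852455
drift yaw -0.9342473090591524 0.10520432244149952
tool delta to head [0.086  0.0064 0.1676]
```

{"api": "servo_tool", "payload": {"rows": [[[0.86, 0.06, 0.5], 0, 1], [[0.86, 0.06, 0.5], 0, 1], [[0, 0, 0.4], 0.72, 1], [[0, 0, 0], 0.72, 1], [[0, 0, 0], 0, 1]]}}

```text
time_s: 8.6
eef_pos: [0.4427, 0.2734, 0.134]
ee_rot: [0.667, 0.745, -0.001, -0.0]
force: [-0.2, 1.0, -0.2]
grip_width: 1.005
finger_force: 0.0
```

```bash
python3 st.py; python3 -c "
from h import *
im,C=shot('wrist','w5')
g=np.clip(255*(im/255.)**.6,0,255).astype(np.uint8)[40:400,200:380]
cv2.imwrite('pics/w5c.png',cv2.resize(g,None,fx=1.66,fy=1.66,interpolation=cv2.INTER_CUBIC))"
```

```text
t 8.6 pos [0.4427 0.2734 0.134 ] fix mm [-80. 540.] yaw 6.34 F fix [0. 1.] -0.2 grip 1.005 0.0
```

View pics/w5c.png

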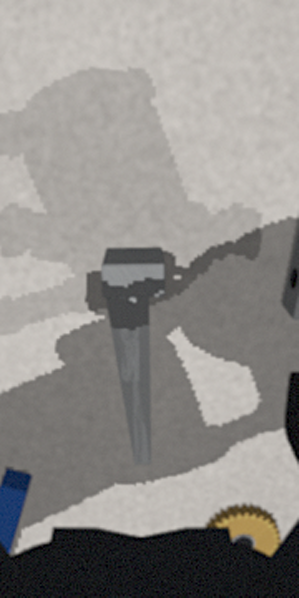

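Close crop confirms the wedge: a tapered bar with a wide head. The head's outer top edge is at row 262, columns 104–165, and the tip is at (143,465).

```bash
python3 - <<'E'
from h import *
s=sense();C=cam("wrist",s);M=R.from_quat(s["ee_rot"]).as_matrix()
P=cast(C,crop2im([(103,262),(166,262),(150,330),(151,463),(135,465),(103,249),(163,249)],(200,40),1.66),[.036,.036,.022,.022,.022,0,0])
T=(P-s["eef_pos"])@M; print((T*1e3).round(1)[:,:2].tolist())
E
```

```text
[[10.9, -17.5], [10.9, 13.8], [-31.7, 6.4], [-119.0, 7.5], [-120.5, -2.1], [8.5, -20.1], [8.5, 13.9]]
```

{"api": "servo_tool", "payload": {"rows": [[[0.04, -0.04, 0.6], -0.15, 0.8], [[0, 0, 0.8], 0, 0.8], [[0, 0, 0.8], 0, 0.8], [[0, 0, 0.26], 0, 0.8], [[0, 0, 0], 0, 0.8], [[0, 0, 0], 0, 0.8]], "grip_force": 70}}

```text
time_s: 9.4
eef_pos: [0.442, 0.2771, 0.0134]
ee_rot: [0.662, 0.75, 0.002, 0.001]
force: [0.2, -0.3, -0.6]
grip_width: 0.801
finger_force: 0.0
```

{"api": "servo_tool", "payload": {"rows": [[[0, 0, 0], 0, 0.2], [[0, 0, 0], 0, 0.2], [[0, 0, 0], 0, 0.2], [[0, 0, 0], 0, 0.2], [[0, 0, 0], 0, 0.2], [[0, 0, 0], 0, 0.2]], "grip_force": 70}}

```text
time_s: 10.15
eef_pos: [0.4411, 0.2769, 0.0131]
ee_rot: [0.662, 0.75, 0.001, 0.0]
force: [-1.6, -0.8, 5.9]
grip_width: 0.356
finger_force: 70.0
```

```bash
python3 st.py
```

```text
t 10.15 pos [0.4411 0.2769 0.0131] fix mm [-80.7 543.8] yaw 7.15 F fix [-1.8 -0.4] 5.9 grip 0.356 70.0
```

{"api": "servo_tool", "payload": {"rows": [[[0, 0, -0.5], 0, 0.2], [[0, 0, -0.9], -0.65, 0.2], [[0, 0, -0.4], -0.64, 0.2], [[-0.95, 0, 0], 0, 0.2], [[-0.95, 0, 0], 0, 0.2], [[-0.95, 0.05, 0], 0, 0.2], [[-0.95, 0.05, 0], 0, 0.2], [[-0.95, 0.05, 0], 0, 0.2], [[-0.95, 0.05, 0], 0, 0.2], [[-0.95, 0, 0], 0, 0.2], [[0, 0, 0], 0, 0.2], [[0, 0, 0], 0, 0.2]]}}

```text
time_s: 11.65
eef_pos: [0.527, -0.0441, 0.101]
ee_rot: [0.619, 0.786, -0.0, -0.001]
force: [0.5, 0.7, -3.1]
grip_width: 0.359
finger_force: 70.1
```

```bash
python3 st.py; python3 -c "
from h import *
im,C=shot('wrist','w6')
im,C=shot('side','s6')"
```

```text
t 11.65 pos [ 0.527  -0.0441  0.101 ] fix mm [-72.7 211.6] yaw 13.54 F fix [0.6 0.5] -3.1 grip 0.359 70.1
```

{"api": "servo_tool", "payload": {"rows": [[[0, 0.06, 0.6], 0, 0.2], [[0, 0, 0.6], 0, 0.2], [[0, 0, 0.12], 0, 0.2], [[0, 0, 0], 0, 0.2], [[0, 0, 0], 0, 0.2]]}}

```text
time_s: 12.38
eef_pos: [0.5324, -0.0436, 0.0371]
ee_rot: [0.618, 0.786, 0.001, 0.001]
force: [-0.2, 0.4, -3.8]
grip_width: 0.358
finger_force: 70.1
```

```bash
python3 st.py; python3 -c "
from h import *
im,C=shot('scene','s7'); uv=proj(C,[[.56,-.11,.04]])[0]; o=np.clip((uv-[50,38]).astype(int),0,400); print(o)
g=np.clip(255*(im/255.)**.5,0,255).astype(np.uint8)[o[1]:o[1]+75,o[0]:o[0]+100]
im,C=shot('side','s8'); uv=proj(C,[[.56,-.11,.04]])[0]; o=np.clip((uv-[50,38]).astype(int),0,400); print(o)
g2=np.clip(255*(im/255.)**.5,0,255).astype(np.uint8)[o[1]:o[1]+75,o[0]:o[0]+100]
cv2.imwrite('pics/s7c.png',cv2.resize(np.hstack([g,g2]),None,fx=4,fy=4,interpolation=cv2.INTER_CUBIC))"
```

```text
t 12.38 pos [ 0.5324 -0.0436  0.0371] fix mm [-67.3 210.8] yaw 13.64 F fix [-0.1  0.4] -3.8 grip 0.358 70.1
[208 171]
[238 193]
```

View pics/s7c.png

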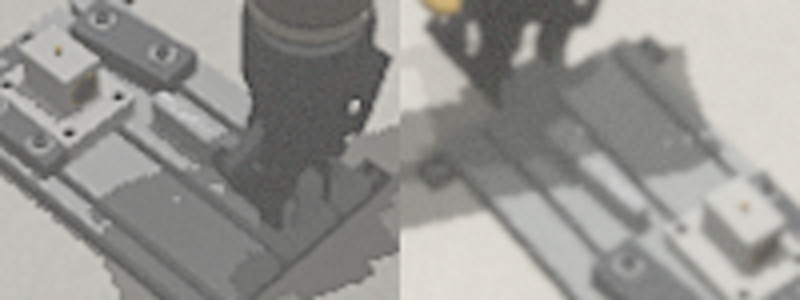

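The two crops show the wedge held over the plate in front of the slot, tip about 15 mm short of the mouth, block still seated. I'll centre it and go in slowly.

{"api": "servo_tool", "payload": {"rows": [[[0, -0.07, 0.05], 0, 0.2], [[-0.2, 0, 0], 0, 0.2], [[-0.2, 0, 0], 0, 0.2], [[-0.1, 0, 0], 0, 0.2], [[0, 0, 0], 0, 0.2], [[0, 0, 0], 0, 0.2]]}}

```text
time_s: 13.22
eef_pos: [0.5336, -0.069, 0.0333]
ee_rot: [0.619, 0.786, -0.0, -0.0]
force: [-0.2, 0.7, -1.7]
grip_width: 0.359
finger_force: 70.3
```

```bash
python3 st.py
```

```text
t 13.22 pos [ 0.5336 -0.069   0.0333] fix mm [-72.1 185.8] yaw 13.59 F fix [-0.   0.7] -1.7 grip 0.359 70.3
```

{"api": "servo_tool", "payload": {"rows": [[[-0.1, 0.02, 0], 0, 0.2], [[-0.1, 0, 0], 0, 0.2], [[0, 0, 0], 0, 0.2], [[0, 0, 0], 0, 0.2]]}}

```text
time_s: 13.72
eef_pos: [0.5369, -0.0784, 0.0333]
ee_rot: [0.618, 0.786, -0.0, 0.0]
force: [-0.7, -1.4, -2.3]
grip_width: 0.359
finger_force: 70.3
```

```bash
python3 st.py
```

```text
t 13.72 pos [ 0.5369 -0.0784  0.0333] fix mm [-71.1 175.8] yaw 13.59 F fix [-1.  -1.1] -2.3 grip 0.359 70.3
```

{"api": "servo_tool", "payload": {"rows": [[[-0.06, 0, 0], 0, 0.2], [[0, 0, 0], 0, 0.2]]}}

```text
time_s: 13.98
eef_pos: [0.5377, -0.0814, 0.0333]
ee_rot: [0.618, 0.786, -0.0, 0.0]
force: [0.5, 0.4, -3.0]
grip_width: 0.36
finger_force: 70.3
```

```bash
python3 st.py
```

```text
t 13.97 pos [ 0.5377 -0.0814  0.0333] fix mm [-71.1 172.8] yaw 13.6 F fix [0.5 0.3] -3.0 grip 0.36 70.3
```

{"api": "servo_tool", "payload": {"rows": [[[-0.06, 0.01, 0], 0, 0.2], [[-0.04, 0, 0], 0, 0.2], [[0, 0, 0], 0, 0.2]]}}

```text
time_s: 14.35
eef_pos: [0.5394, -0.0862, 0.0333]
ee_rot: [0.618, 0.786, 0.0, 0.0]
force: [0.5, 0.2, -3.4]
grip_width: 0.358
finger_force: 70.3
```

```bash
python3 st.py
```

```text
t 14.35 pos [ 0.5394 -0.0862  0.0333] fix mm [-70.5 167.6] yaw 13.59 F fix [0.6 0. ] -3.4 grip 0.358 70.3
```

{"api": "servo_tool", "payload": {"rows": [[[-0.03, 0.01, 0], 0, 0.2], [[-0.03, 0, 0], 0, 0.2], [[0, 0, 0], 0, 0.2]]}}

```text
time_s: 14.72
eef_pos: [0.5406, -0.0889, 0.0333]
ee_rot: [0.618, 0.786, -0.0, 0.0]
force: [-0.6, -0.4, -2.5]
grip_width: 0.357
finger_force: 70.3
```

```bash
python3 st.py
```

```text
t 14.72 pos [ 0.5406 -0.0889  0.0333] fix mm [-70.  164.7] yaw 13.6 F fix [-0.7 -0.2] -2.5 grip 0.357 70.3
```

{"api": "servo_tool", "payload": {"rows": [[[-0.04, 0, 0.02], 0, 0.2], [[-0.02, 0, 0], 0, 0.2], [[0, 0, 0], 0, 0.2]]}}

```text
time_s: 15.1
eef_pos: [0.5421, -0.0919, 0.0331]
ee_rot: [0.618, 0.786, 0.0, 0.001]
force: [-0.2, 1.0, 5.8]
grip_width: 0.355
finger_force: 71.2
```

```bash
python3 st.py
```

```text
t 15.1 pos [ 0.5421 -0.0919  0.0331] fix mm [-69.2 161.5] yaw 13.59 F fix [0. 1.] 5.8 grip 0.355 71.2
```

{"api": "servo_tool", "payload": {"rows": [[[0, 0, 0], 0, 0.55], [[0, 0, 0], 0, 0.55], [[0, 0, 0], 0, 0.55], [[0, 0, -0.6], 0, 0.55], [[0, 0, -1], 0, 0.55], [[0, 0, -0.8], 0, 0.55], [[0, 0, 0], 0, 0.55], [[0, 0, 0], 0, 0.55]]}}

```text
time_s: 16.1
eef_pos: [0.5405, -0.0916, 0.1516]
ee_rot: [0.618, 0.786, -0.0, -0.001]
force: [0.1, -0.1, 0.1]
grip_width: 0.548
finger_force: 0.0
```

```bash
python3 st.py; python3 - <<'E'
from h import *
im,C=shot('wrist','w9')
g=np.clip(255*(im/255.)**.5,0,255).astype(np.uint8)[60:360,190:390]
cv2.imwrite('pics/w9c.png',cv2.resize(g,None,fx=2,fy=2,interpolation=cv2.INTER_CUBIC))
s=sense();M=R.from_quat(s["ee_rot"]).as_matrix();print("to drift",(M.T@(np.array([.629,.1935,.12])-s["eef_pos"])).round(4))
E
```

```text
t 16.1 pos [ 0.5405 -0.0916  0.1516] fix mm [-70.7 162.2] yaw 13.6 F fix [ 0.  -0.1] 0.1 grip 0.548 0.0
to drift [0.2559 0.1537 0.0308]
```

View pics/w9c.png

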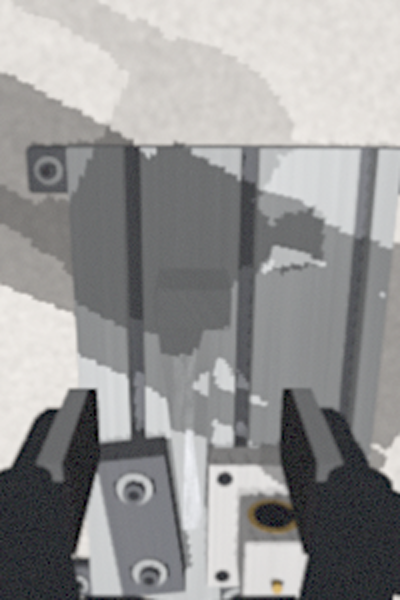

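The wedge sits flat in the slot, head at crop (194,300), body running down between rail and block. Next, to the drift.

{"api": "servo_tool", "payload": {"rows": [[[0.85, 0.51, 0], 0, 0.5], [[0.85, 0.51, 0], 0, 0.5], [[0.85, 0.51, 0], 0, 0.5], [[0.85, 0.51, 0], 0, 0.5], [[0.85, 0.51, 0], 0, 0.5], [[0.85, 0.51, 0], 0, 0.5], [[0, 0, 0], 1, 0.5], [[0, 0, 0], 1, 0.5], [[0, 0, 0], 0.9, 0.5], [[0, 0, 0], 0, 0.5]]}}

```text
time_s: 17.4
eef_pos: [0.6285, 0.1919, 0.1497]
ee_rot: [0.712, 0.702, -0.002, -0.001]
force: [0.4, 0.3, 0.4]
grip_width: 0.501
finger_force: 0.0
```

```bash
python3 st.py; python3 - <<'E'
from h import *
q=[.618,.786,0,-.001];C=cam("wrist",{"ee_rot":np.array(q),"eef_pos":np.array([.5405,-.0916,.1516])})
a=np.radians(13.6);F=np.array([[np.cos(a),np.sin(a)],[-np.sin(a),np.cos(a)]])
print("head edge fix",((cast(C,crop2im([(157,288),(231,288)],(190,60),2),.056)[:,:2]-[.6474,-.2326])@F.T*1e3).round(1).tolist())
s=sense();M=R.from_quat(s["ee_rot"]).as_matrix();im,C=shot('wrist','w10')
m=cv2.inRange(cv2.cvtColor(im,cv2.COLOR_BGR2HSV),(15,100,50),(32,255,255))
for c in cv2.findContours(m,0,1)[0]:
    if cv2.contourArea(c)>300:
        b=cv2.boxPoints(cv2.minAreaRect(c)); P=(cast(C,b,.018)-s["eef_pos"])@M
        print(b.round().tolist(),cv2.contourArea(c),(P[:,:2]*1e3).round(1).tolist(),(P.mean(0)*1e3).round(1))
E
```

```text
t 17.4 pos [0.6285 0.1919 0.1497] fix mm [ 81.4 417. ] yaw -0.84 F fix [0.5 0.2] 0.4 grip 0.501 0.0
head edge fix [[-83.0, 168.9], [-52.8, 168.9]]
[[168.0, 291.0], [193.0, 260.0], [211.0, 275.0], [186.0, 306.0]] 577.5 [[-100.0, -122.0], [-63.9, -91.5], [-81.0, -74.5], [-118.3, -104.9]] [-90.8 -98.2 132.2]
[[277.0, 225.0], [295.0, 225.0], [295.0, 252.0], [277.0, 252.0]] 411.0 [[-25.5, -6.3], [-25.4, 11.1], [-54.1, 11.4], [-54.1, -6.5]] [-39.8   2.4 131.7]
[[278.0, 198.0], [278.0, 140.0], [297.0, 140.0], [297.0, 198.0]] 1034.0 [[1.6, -5.1], [54.9, -4.8], [54.9, 12.0], [1.6, 12.7]] [ 28.2   3.7 131.7]
```

{"api": "servo_tool", "payload": {"rows": [[[0, 0.06, 0.9], 0, 0.5], [[0, 0, 0.9], 0, 0.5], [[0, 0, 0.6], 0, 0.5], [[0, 0, 0.4], 0, 0.5], [[0, 0, 0], 0, 0.5], [[0, 0, 0], 0, 0.5]]}}

```text
time_s: 18.2
eef_pos: [0.6342, 0.1924, 0.0136]
ee_rot: [0.713, 0.702, 0.001, 0.001]
force: [0.2, 0.5, 0.4]
grip_width: 0.501
finger_force: 0.0
```

```bash
python3 st.py
```

```text
t 18.2 pos [0.6342 0.1924 0.0136] fix mm [ 87.1 416.1] yaw -0.89 F fix [0.3 0.5] 0.4 grip 0.501 0.0
```

{"api": "servo_tool", "payload": {"rows": [[[0, -0.05, 0.18], 0, 0.5], [[0, 0, 0], 0, 0.5], [[0, 0, 0], 0, 0.1], [[0, 0, 0], 0, 0.1], [[0, 0, 0], 0, 0.1], [[0, 0, 0], 0, 0.1], [[0, 0, 0], 0, 0.1]], "grip_force": 100}}

```text
time_s: 19.08
eef_pos: [0.631, 0.1923, 0.004]
ee_rot: [0.713, 0.702, 0.0, 0.0]
force: [0.1, -0.8, 5.4]
grip_width: 0.179
finger_force: 99.9
```

```bash
python3 st.py
```

```text
t 19.07 pos [0.631  0.1923 0.004 ] fix mm [ 84.  416.8] yaw -0.9 F fix [-0.1 -0.8] 5.4 grip 0.179 99.9
```

{"api": "servo_tool", "payload": {"rows": [[[0, 0, -0.6], 0, 0.1], [[0, 0, -0.9], -1, 0.1], [[0, 0, -0.7], -1, 0.1], [[0, 0, 0], -0.9, 0.1], [[-0.7, -0.61, 0], 0, 0.1], [[-0.7, -0.61, 0], 0, 0.1], [[-0.7, -0.61, 0], 0, 0.1], [[-0.7, -0.61, 0], 0, 0.1], [[-0.7, -0.61, 0], 0, 0.1], [[0, 0, 0], 0, 0.1], [[0, 0, 0], 0, 0.1]]}}

```text
time_s: 20.45
eef_pos: [0.5229, -0.0137, 0.1125]
ee_rot: [0.619, 0.786, -0.0, -0.0]
force: [-0.1, 0.9, -2.1]
grip_width: 0.178
finger_force: 99.1
```

```bash
python3 st.py
```

```text
t 20.45 pos [ 0.5229 -0.0137  0.1125] fix mm [-69.5 242. ] yaw 13.55 F fix [0.1 0.9] -2.1 grip 0.178 99.1
```

{"api": "servo_tool", "payload": {"rows": [[[0, 0, 0.7], 0, 0.1], [[0, 0, 0.7], 0, 0.1], [[0, 0, 0.15], 0, 0.1], [[0, 0, 0], 0, 0.1], [[0, 0, 0], 0, 0.1]]}}

```text
time_s: 21.08
eef_pos: [0.5251, -0.0136, 0.0372]
ee_rot: [0.618, 0.786, 0.001, 0.001]
force: [0.9, -0.1, -2.7]
grip_width: 0.182
finger_force: 99.0
```

```bash
python3 st.py
```

```text
t 21.07 pos [ 0.5251 -0.0136  0.0372] fix mm [-67.4 241.6] yaw 13.63 F fix [ 0.8 -0.3] -2.7 grip 0.182 99.0
```

{"api": "servo_tool", "payload": {"rows": [[[-0.1, -0.03, 0.08], 0, 0.1], [[-0.1, 0, 0], 0, 0.1], [[0, 0, 0], 0, 0.1], [[0, 0, 0], 0, 0.1]]}}

```text
time_s: 21.58
eef_pos: [0.5243, -0.0241, 0.0319]
ee_rot: [0.619, 0.786, 0.0, 0.0]
force: [-0.7, -0.8, -3.1]
grip_width: 0.18
finger_force: 99.1
```

```bash
python3 st.py
```

```text
t 21.57 pos [ 0.5243 -0.0241  0.0319] fix mm [-70.6 231.6] yaw 13.57 F fix [-0.9 -0.6] -3.1 grip 0.18 99.1
```

{"api": "servo_tool", "payload": {"rows": [[[-0.04, 0, 0], 0, 0.1], [[-0.04, 0, 0], 0, 0.1], [[0, 0, 0], 0, 0.1]]}}

```text
time_s: 21.95
eef_pos: [0.5253, -0.0279, 0.0318]
ee_rot: [0.618, 0.786, 0.0, 0.0]
force: [-0.5, -0.7, -3.5]
grip_width: 0.181
finger_force: 99.1
```

```bash
python3 st.py
```

```text
t 21.95 pos [ 0.5253 -0.0279  0.0318] fix mm [-70.6 227.7] yaw 13.59 F fix [-0.6 -0.6] -3.5 grip 0.181 99.1
```

{"api": "servo_tool", "payload": {"rows": [[[-0.03, 0.02, -0.02], 0, 0.1], [[-0.02, 0, 0], 0, 0.1], [[0, 0, 0], 0, 0.1]]}}

```text
time_s: 22.32
eef_pos: [0.5268, -0.0301, 0.0328]
ee_rot: [0.618, 0.786, 0.0, 0.0]
force: [-0.8, 0.3, -2.9]
grip_width: 0.179
finger_force: 99.1
```

```bash
python3 st.py
```

```text
t 22.32 pos [ 0.5268 -0.0301  0.0328] fix mm [-69.6 225.2] yaw 13.59 F fix [-0.7  0.5] -2.9 grip 0.179 99.1
```

{"api": "servo_tool", "payload": {"rows": [[[-0.02, 0, 0], 0, 0.1], [[-0.02, 0, 0], 0, 0.1], [[0, 0, 0], 0, 0.1]]}}

```text
time_s: 22.7
eef_pos: [0.527, -0.0319, 0.0327]
ee_rot: [0.618, 0.786, -0.0, -0.0]
force: [0.7, 0.4, -2.6]
grip_width: 0.179
finger_force: 99.1
```

```bash
python3 st.py
```

```text
t 22.7 pos [ 0.527  -0.0319  0.0327] fix mm [-69.8 223.4] yaw 13.59 F fix [0.8 0.3] -2.6 grip 0.179 99.1
```

{"api": "servo_tool", "payload": {"rows": [[[-0.02, 0, 0], 0, 0.1], [[-0.02, 0, 0], 0, 0.1], [[0, 0, 0], 0, 0.1]]}}

```text
time_s: 23.08
eef_pos: [0.5277, -0.034, 0.0327]
ee_rot: [0.618, 0.786, -0.0, 0.0]
force: [-0.3, -0.2, -1.6]
grip_width: 0.179
finger_force: 99.1
```

```bash
python3 st.py
```

```text
t 23.07 pos [ 0.5277 -0.034   0.0327] fix mm [-69.6 221.2] yaw 13.6 F fix [-0.3 -0.2] -1.6 grip 0.179 99.1
```

{"api": "servo_tool", "payload": {"rows": [[[-0.02, 0, 0], 0, 0.1], [[0, 0, 0], 0, 0.1]]}}

```text
time_s: 23.32
eef_pos: [0.528, -0.035, 0.0328]
ee_rot: [0.618, 0.786, -0.0, 0.0]
force: [0.7, 0.0, -2.7]
grip_width: 0.18
finger_force: 99.1
```

```bash
python3 st.py
```

```text
t 23.32 pos [ 0.528  -0.035   0.0328] fix mm [-69.6 220.2] yaw 13.6 F fix [ 0.7 -0.2] -2.7 grip 0.18 99.1
```

{"api": "servo_tool", "payload": {"rows": [[[-0.02, 0, 0], 0, 0.1], [[0, 0, 0], 0, 0.1]]}}

```text
time_s: 23.58
eef_pos: [0.5282, -0.0359, 0.0328]
ee_rot: [0.618, 0.786, -0.0, 0.0]
force: [-0.9, -0.4, -3.7]
grip_width: 0.182
finger_force: 99.1
```

```bash
python3 st.py
```

```text
t 23.57 pos [ 0.5282 -0.0359  0.0328] fix mm [-69.6 219.2] yaw 13.6 F fix [-1.  -0.2] -3.7 grip 0.182 99.1
```

{"api": "servo_tool", "payload": {"rows": [[[-0.02, 0, 0], 0, 0.1], [[-0.02, 0, 0], 0, 0.1], [[0, 0, 0], 0, 0.1]]}}

```text
time_s: 23.95
eef_pos: [0.5287, -0.0379, 0.0328]
ee_rot: [0.618, 0.786, -0.0, 0.0]
force: [0.0, 0.1, -2.8]
grip_width: 0.177
finger_force: 99.1
```

```bash
python3 st.py
```

```text
t 23.95 pos [ 0.5287 -0.0379  0.0328] fix mm [-69.6 217.1] yaw 13.6 F fix [0.1 0.1] -2.8 grip 0.177 99.1
```

{"api": "servo_tool", "payload": {"rows": [[[-0.02, 0, 0], 0, 0.1], [[0, 0, 0], 0, 0.1]]}}

```text
time_s: 24.2
eef_pos: [0.5289, -0.0388, 0.0328]
ee_rot: [0.618, 0.786, -0.0, 0.0]
force: [-0.9, -0.1, -3.2]
grip_width: 0.18
finger_force: 99.1
```

```bash
python3 st.py
```

```text
t 24.2 pos [ 0.5289 -0.0388  0.0328] fix mm [-69.6 216.2] yaw 13.6 F fix [-0.9  0.1] -3.2 grip 0.18 99.1
```

{"api": "servo_tool", "payload": {"rows": [[[-0.02, 0, 0], 0, 0.1], [[0, 0, 0], 0, 0.1]]}}

```text
time_s: 24.45
eef_pos: [0.5291, -0.0398, 0.0328]
ee_rot: [0.618, 0.786, -0.0, 0.0]
force: [-0.7, 0.8, -2.5]
grip_width: 0.179
finger_force: 99.2
```

```bash
python3 st.py
```

```text
t 24.45 pos [ 0.5291 -0.0398  0.0328] fix mm [-69.6 215.2] yaw 13.6 F fix [-0.4  1. ] -2.5 grip 0.179 99.2
```

{"api": "servo_tool", "payload": {"rows": [[[-0.02, 0, 0], 0, 0.1], [[0, 0, 0], 0, 0.1]]}}

```text
time_s: 24.7
eef_pos: [0.5294, -0.0408, 0.0328]
ee_rot: [0.618, 0.786, -0.0, 0.0]
force: [0.1, 0.4, -2.7]
grip_width: 0.175
finger_force: 99.2
```

```bash
python3 st.py
```

```text
t 24.7 pos [ 0.5294 -0.0408  0.0328] fix mm [-69.6 214.2] yaw 13.6 F fix [0.2 0.3] -2.7 grip 0.175 99.2
```

{"api": "servo_tool", "payload": {"rows": [[[-0.02, 0, 0], 0, 0.1], [[0, 0, 0], 0, 0.1]]}}

```text
time_s: 24.95
eef_pos: [0.5296, -0.0417, 0.0328]
ee_rot: [0.618, 0.786, -0.0, 0.0]
force: [-0.2, 1.1, -2.5]
grip_width: 0.176
finger_force: 99.2
```

```bash
python3 st.py
```

```text
t 24.95 pos [ 0.5296 -0.0417  0.0328] fix mm [-69.6 213.2] yaw 13.6 F fix [0.1 1.1] -2.5 grip 0.176 99.2
```

{"api": "servo_tool", "payload": {"rows": [[[-0.02, 0, 0], 0, 0.1], [[0, 0, 0], 0, 0.1]]}}

```text
time_s: 25.2
eef_pos: [0.5299, -0.0427, 0.0328]
ee_rot: [0.618, 0.786, -0.0, 0.0]
force: [0.1, 0.2, -3.0]
grip_width: 0.176
finger_force: 99.2
```

```bash
python3 st.py; python3 - <<'E'
from h import *
for n in ("scene","side"):
    im,C=shot(n,n+'11')
    print(n,proj(C,[[.5291,-.0398,.06],[.54,-.09,.056]]).round(0).tolist())
    m=cv2.inRange(cv2.cvtColor(im,cv2.COLOR_BGR2HSV),(15,80,40),(32,255,255))
    for c in cv2.findContours(m,0,1)[0]:
        if cv2.contourArea(c)>8: print(cv2.boundingRect(c),cv2.contourArea(c))
E
```

```text
t 25.2 pos [ 0.5299 -0.0427  0.0328] fix mm [-69.6 212.2] yaw 13.6 F fix [0.2 0.2] -3.0 grip 0.176 99.2
scene [[285.0, 217.0], [270.0, 207.0]]
(549, 409, 11, 11) 39.0
(302, 258, 21, 19) 291.5
(285, 219, 16, 18) 121.5
side [[266.0, 210.0], [278.0, 224.0]]
(231, 328, 29, 22) 283.0
(268, 211, 14, 18) 107.0
(255, 200, 4, 6) 8.5
(242, 182, 12, 15) 104.0
(71, 51, 94, 60) 3429.5
(197, 25, 44, 39) 639.0
(158, 0, 113, 38) 1007.5
```

```bash
python3 - <<'E'
from h import *
a=cv2.imread('pics/scene11.png')[180:255,235:315];b=cv2.imread('pics/side11.png')[180:255,240:320]
g=np.clip(255*(np.hstack([a,b])/255.)**.5,0,255).astype(np.uint8)
cv2.imwrite('pics/x11.png',cv2.resize(g,None,fx=5,fy=5,interpolation=cv2.INTER_CUBIC))
E
```

```text
(no output)
```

View pics/x11.png

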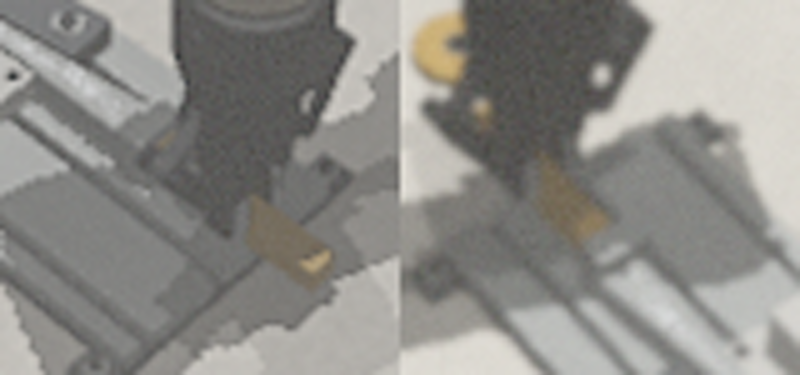

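The crops show the drift's front end at (600,235) in the right half, meeting the wedge head. I'll check that the drift is level.

```bash
python3 - <<'E'
from h import *
a=np.radians(13.6);F=np.array([[np.cos(a),np.sin(a)],[-np.sin(a),np.cos(a)]])
w=lambda x,y,z:np.r_[F.T@np.array([x,y])/1e3+[.6474,-.2326],z/1e3]
Y=212.2
for n,y,f in (("scene",Y+55,(235,180,0)),("side",Y-55,(240,180,400))):
    P=[w(-69.6+dx,y,z) for dx in(-9,9) for z in(29,47)]
    p=(proj(cam(n),P)-f[:2])*5+[f[2],0]; print(n,p.round(0).tolist())
print("head outer top/bottom if face at 157 (side px)",((proj(cam("side"),[w(-69.6+dx,157,z) for dx in(-16,16) for z in (20,56)])-[240,180])*5+[400,0]).round().tolist())
E
```

```text
scene [[336.0, 273.0], [338.0, 251.0], [312.0, 294.0], [314.0, 273.0]]
side [[584.0, 268.0], [584.0, 246.0], [612.0, 251.0], [613.0, 229.0]]
head outer top/bottom if face at 157 (side px) [[573.0, 285.0], [573.0, 241.0], [623.0, 256.0], [624.0, 212.0]]
```

The wedge is sliding freely ahead of the drift. Tight should come at wedge_head y near 111 ± 12, so about 25–50 mm is left. I'll keep going slowly.

{"api": "servo_tool", "payload": {"rows": [[[-0.04, 0, 0], 0, 0.1], [[-0.04, 0, 0], 0, 0.1], [[-0.04, 0, 0], 0, 0.1], [[-0.04, 0, 0], 0, 0.1], [[-0.04, 0, 0], 0, 0.1], [[-0.04, 0, 0], 0, 0.1], [[0, 0, 0], 0, 0.1]]}}

```text
time_s: 26.18
eef_pos: [0.5328, -0.0546, 0.0328]
ee_rot: [0.618, 0.786, -0.0, 0.0]
force: [0.3, -0.3, -2.7]
grip_width: 0.176
finger_force: 99.2
```

```bash
python3 st.py
```

```text
t 26.18 pos [ 0.5328 -0.0546  0.0328] fix mm [-69.5 199.9] yaw 13.6 F fix [ 0.2 -0.4] -2.7 grip 0.176 99.2
```

{"api": "servo_tool", "payload": {"rows": [[[-0.03, 0, 0], 0, 0.1], [[-0.03, 0, 0], 0, 0.1], [[-0.03, 0, 0], 0, 0.1], [[-0.03, 0, 0], 0, 0.1], [[0, 0, 0], 0, 0.1]]}}

```text
time_s: 26.8
eef_pos: [0.5341, -0.0604, 0.0328]
ee_rot: [0.618, 0.786, -0.0, 0.0]
force: [-0.1, -0.0, -2.7]
grip_width: 0.179
finger_force: 99.2
```

```bash
python3 st.py
```

```text
t 26.8 pos [ 0.5341 -0.0604  0.0328] fix mm [-69.6 194. ] yaw 13.6 F fix [-0.1  0. ] -2.7 grip 0.179 99.2
```

{"api": "servo_tool", "payload": {"rows": [[[-0.02, 0, 0], 0, 0.1], [[-0.02, 0, 0], 0, 0.1], [[-0.02, 0, 0], 0, 0.1], [[0, 0, 0], 0, 0.1]]}}

```text
time_s: 27.3
eef_pos: [0.5348, -0.0632, 0.0328]
ee_rot: [0.618, 0.786, -0.0, 0.0]
force: [-0.1, 0.3, -3.7]
grip_width: 0.178
finger_force: 99.3
```

```bash
python3 st.py
```

```text
t 27.3 pos [ 0.5348 -0.0632  0.0328] fix mm [-69.6 191.1] yaw 13.59 F fix [-0.   0.3] -3.7 grip 0.178 99.3
```

{"api": "servo_tool", "payload": {"rows": [[[-0.02, 0, 0], 0, 0.1], [[-0.02, 0, 0], 0, 0.1], [[0, 0, 0], 0, 0.1]]}}

```text
time_s: 27.68
eef_pos: [0.5353, -0.0651, 0.0328]
ee_rot: [0.618, 0.786, -0.0, 0.0]
force: [-0.8, -0.4, -2.9]
grip_width: 0.18
finger_force: 99.2
```

```bash
python3 st.py
```

```text
t 27.68 pos [ 0.5353 -0.0651  0.0328] fix mm [-69.6 189.1] yaw 13.6 F fix [-0.9 -0.2] -2.9 grip 0.18 99.2
```

{"api": "servo_tool", "payload": {"rows": [[[-0.02, 0, 0], 0, 0.1], [[-0.02, 0, 0], 0, 0.1], [[0, 0, 0], 0, 0.1]]}}

```text
time_s: 28.05
eef_pos: [0.5358, -0.0671, 0.0328]
ee_rot: [0.618, 0.786, -0.0, 0.0]
force: [-0.2, 1.6, -1.5]
grip_width: 0.183
finger_force: 99.2
```

```bash
python3 st.py
```

```text
t 28.05 pos [ 0.5358 -0.0671  0.0328] fix mm [-69.6 187.1] yaw 13.6 F fix [0.2 1.6] -1.5 grip 0.183 99.2
```

{"api": "servo_tool", "payload": {"rows": [[[-0.02, 0, 0], 0, 0.1], [[0, 0, 0], 0, 0.1]]}}

```text
time_s: 28.3
eef_pos: [0.536, -0.068, 0.0328]
ee_rot: [0.618, 0.786, -0.0, 0.0]
force: [-0.6, 1.2, -2.4]
grip_width: 0.179
finger_force: 99.2
```

```bash
python3 st.py
```

```text
t 28.3 pos [ 0.536  -0.068   0.0328] fix mm [-69.6 186.2] yaw 13.6 F fix [-0.2  1.3] -2.4 grip 0.179 99.2
```

{"api": "servo_tool", "payload": {"rows": [[[-0.02, 0, 0], 0, 0.1], [[0, 0, 0], 0, 0.1]]}}

```text
time_s: 28.55
eef_pos: [0.5362, -0.069, 0.0328]
ee_rot: [0.618, 0.786, -0.0, 0.0]
force: [-0.1, 0.3, -3.2]
grip_width: 0.179
finger_force: 99.2
```

```bash
python3 st.py
```

```text
t 28.55 pos [ 0.5362 -0.069   0.0328] fix mm [-69.6 185.2] yaw 13.6 F fix [-0.   0.3] -3.2 grip 0.179 99.2
```

{"api": "servo_tool", "payload": {"rows": [[[-0.02, 0, 0], 0, 0.1], [[0, 0, 0], 0, 0.1]]}}

```text
time_s: 28.8
eef_pos: [0.5364, -0.07, 0.0328]
ee_rot: [0.618, 0.786, -0.0, 0.0]
force: [0.2, 0.2, -1.9]
grip_width: 0.181
finger_force: 99.2
```

```bash
python3 st.py
```

```text
t 28.8 pos [ 0.5364 -0.07    0.0328] fix mm [-69.6 184.2] yaw 13.6 F fix [0.2 0.1] -1.9 grip 0.181 99.2
```

{"api": "servo_tool", "payload": {"rows": [[[-0.02, 0, 0], 0, 0.1], [[0, 0, 0], 0, 0.1]]}}

```text
time_s: 29.05
eef_pos: [0.5367, -0.0709, 0.0328]
ee_rot: [0.618, 0.786, -0.0, 0.0]
force: [-0.4, -0.0, -3.5]
grip_width: 0.18
finger_force: 99.2
```

```bash
python3 st.py
```

```text
t 29.05 pos [ 0.5367 -0.0709  0.0328] fix mm [-69.6 183.2] yaw 13.6 F fix [-0.3  0.1] -3.5 grip 0.18 99.2
```

{"api": "servo_tool", "payload": {"rows": [[[-0.02, 0, 0], 0, 0.1], [[-0.02, 0, 0], 0, 0.1], [[0, 0, 0], 0, 0.1]]}}

```text
time_s: 29.42
eef_pos: [0.5372, -0.0729, 0.0328]
ee_rot: [0.618, 0.786, -0.0, 0.0]
force: [-0.5, 0.6, -3.2]
grip_width: 0.182
finger_force: 99.2
```

```bash
python3 st.py
```

```text
t 29.43 pos [ 0.5372 -0.0729  0.0328] fix mm [-69.6 181.1] yaw 13.6 F fix [-0.3  0.7] -3.2 grip 0.182 99.2
```

{"api": "servo_tool", "payload": {"rows": [[[-0.02, 0, 0], 0, 0.1], [[-0.02, 0, 0], 0, 0.1], [[0, 0, 0], 0, 0.1]]}}

```text
time_s: 29.8
eef_pos: [0.5377, -0.0748, 0.0328]
ee_rot: [0.618, 0.786, -0.0, 0.0]
force: [1.0, 1.3, -2.4]
grip_width: 0.175
finger_force: 99.2
```

```bash
python3 st.py
```

```text
t 29.8 pos [ 0.5377 -0.0748  0.0328] fix mm [-69.5 179.1] yaw 13.6 F fix [1.2 1. ] -2.4 grip 0.175 99.2
```

{"api": "servo_tool", "payload": {"rows": [[[-0.02, 0, 0], 0, 0.1], [[0, 0, 0], 0, 0.1]]}}

```text
time_s: 30.05
eef_pos: [0.5379, -0.0758, 0.0328]
ee_rot: [0.618, 0.786, -0.0, 0.0]
force: [0.1, 0.2, -2.4]
grip_width: 0.18
finger_force: 99.2
```

```bash
python3 st.py
```

```text
t 30.05 pos [ 0.5379 -0.0758  0.0328] fix mm [-69.6 178.2] yaw 13.6 F fix [0.1 0.1] -2.4 grip 0.18 99.2
```

{"api": "servo_tool", "payload": {"rows": [[[-0.02, 0, 0], 0, 0.1], [[0, 0, 0], 0, 0.1]]}}

```text
time_s: 30.3
eef_pos: [0.5381, -0.0767, 0.0328]
ee_rot: [0.618, 0.786, -0.0, 0.0]
force: [-1.6, 0.9, -2.9]
grip_width: 0.178
finger_force: 99.2
```

```bash
python3 st.py
```

```text
t 30.3 pos [ 0.5381 -0.0767  0.0328] fix mm [-69.6 177.2] yaw 13.6 F fix [-1.3  1.3] -2.9 grip 0.178 99.2
```

{"api": "servo_tool", "payload": {"rows": [[[-0.02, 0, 0], 0, 0.1], [[0, 0, 0], 0, 0.1]]}}

```text
time_s: 30.55
eef_pos: [0.5383, -0.0777, 0.0328]
ee_rot: [0.618, 0.786, -0.0, 0.0]
force: [0.1, 0.1, -3.2]
grip_width: 0.178
finger_force: 99.2
```

```bash
python3 st.py
```

```text
t 30.55 pos [ 0.5383 -0.0777  0.0328] fix mm [-69.6 176.2] yaw 13.6 F fix [0.1 0. ] -3.2 grip 0.178 99.2
```

{"api": "servo_tool", "payload": {"rows": [[[-0.02, 0, 0], 0, 0.1], [[0, 0, 0], 0, 0.1]]}}

```text
time_s: 30.8
eef_pos: [0.5385, -0.0787, 0.0328]
ee_rot: [0.618, 0.786, -0.0, 0.0]
force: [-0.2, 0.3, -3.0]
grip_width: 0.182
finger_force: 99.2
```

```bash
python3 st.py
```

```text
t 30.8 pos [ 0.5385 -0.0787  0.0328] fix mm [-69.6 175.2] yaw 13.6 F fix [-0.1  0.3] -3.0 grip 0.182 99.2
```

{"api": "servo_tool", "payload": {"rows": [[[-0.02, 0, 0], 0, 0.1], [[0, 0, 0], 0, 0.1]]}}

```text
time_s: 31.05
eef_pos: [0.5388, -0.0797, 0.0328]
ee_rot: [0.618, 0.786, -0.0, 0.0]
force: [-0.6, 0.8, -3.8]
grip_width: 0.177
finger_force: 99.2
```

```bash
python3 st.py
```

```text
t 31.05 pos [ 0.5388 -0.0797  0.0328] fix mm [-69.6 174.2] yaw 13.6 F fix [-0.4  0.9] -3.8 grip 0.177 99.2
```

{"api": "servo_tool", "payload": {"rows": [[[-0.02, 0, 0], 0, 0.1], [[0, 0, 0], 0, 0.1]]}}

```text
time_s: 31.3
eef_pos: [0.5389, -0.0805, 0.0327]
ee_rot: [0.618, 0.786, -0.0, -0.0]
force: [0.1, 1.1, -3.1]
grip_width: 0.175
finger_force: 99.2
```

```bash
python3 st.py
```

```text
t 31.3 pos [ 0.5389 -0.0805  0.0327] fix mm [-69.7 173.3] yaw 13.6 F fix [0.4 1. ] -3.1 grip 0.175 99.2
```

Starting to resist (0.8 mm moved on a 1 mm command). Half-millimetre steps now.

{"api": "servo_tool", "payload": {"rows": [[[-0.01, 0, 0], 0, 0.1], [[0, 0, 0], 0, 0.1]]}}

```text
time_s: 31.55
eef_pos: [0.5389, -0.0806, 0.0327]
ee_rot: [0.618, 0.786, 0.0, -0.0]
force: [-0.3, 2.6, -2.5]
grip_width: 0.178
finger_force: 99.3
```

```bash
python3 st.py
```

```text
t 31.55 pos [ 0.5389 -0.0806  0.0327] fix mm [-69.7 173.2] yaw 13.59 F fix [0.3 2.6] -2.5 grip 0.178 99.3
```

{"api": "servo_tool", "payload": {"rows": [[[-0.015, 0, 0], 0, 0.1], [[0, 0, 0], 0, 0.1]]}}

```text
time_s: 31.8
eef_pos: [0.5389, -0.0807, 0.0327]
ee_rot: [0.619, 0.786, 0.0, -0.001]
force: [-0.6, 5.5, -1.0]
grip_width: 0.18
finger_force: 99.3
```

```bash
python3 st.py
```

```text
t 31.8 pos [ 0.5389 -0.0807  0.0327] fix mm [-69.8 173.1] yaw 13.57 F fix [0.7 5.5] -1.0 grip 0.18 99.3
```

{"api": "servo_tool", "payload": {"rows": [[[-0.015, 0, 0], 0, 0.1], [[0, 0, 0], 0, 0.1]]}}

```text
time_s: 32.05
eef_pos: [0.5389, -0.0807, 0.0327]
ee_rot: [0.619, 0.786, 0.001, -0.001]
force: [-1.3, 8.1, -0.9]
grip_width: 0.178
finger_force: 99.4
```

```bash
python3 st.py
```

```text
t 32.05 pos [ 0.5389 -0.0807  0.0327] fix mm [-69.8 173.1] yaw 13.56 F fix [0.6 8.2] -0.9 grip 0.178 99.4
```

{"api": "servo_tool", "payload": {"rows": [[[-0.015, 0, 0], 0, 0.1], [[0, 0, 0], 0, 0.1], [[-0.015, 0, 0], 0, 0.1], [[0, 0, 0], 0, 0.1]]}}

```text
time_s: 32.55
eef_pos: [0.5388, -0.0809, 0.0326]
ee_rot: [0.619, 0.785, 0.001, -0.002]
force: [-0.9, 12.0, -0.4]
grip_width: 0.177
finger_force: 99.5
```

```bash
python3 st.py
```

```text
t 32.55 pos [ 0.5388 -0.0809  0.0326] fix mm [-69.9 173. ] yaw 13.52 F fix [ 1.9 11.9] -0.4 grip 0.177 99.5
```

{"api": "servo_tool", "payload": {"rows": [[[-0.015, 0, 0], 0, 0.1], [[0, 0, 0], 0, 0.1]]}}

```text
time_s: 32.8
eef_pos: [0.5387, -0.0809, 0.0325]
ee_rot: [0.619, 0.785, 0.001, -0.003]
force: [-0.7, 12.0, -0.3]
grip_width: 0.179
finger_force: 99.6
```

```bash
python3 st.py
```

```text
t 32.8 pos [ 0.5387 -0.0809  0.0325] fix mm [-70. 173.] yaw 13.5 F fix [ 2.1 11.8] -0.3 grip 0.179 99.6
```

{"api": "servo_tool", "payload": {"rows": [[[-0.015, 0.01, 0], 0, 0.1], [[0, 0, 0], 0, 0.1], [[0, 0, 0], 0, 0.1]]}}

```text
time_s: 33.17
eef_pos: [0.5387, -0.081, 0.0323]
ee_rot: [0.619, 0.785, 0.001, -0.004]
force: [-2.7, 15.6, 0.6]
grip_width: 0.182
finger_force: 99.7
```

```bash
for i in 1; do python3 st.py; done
```

```text
t 33.17 pos [ 0.5387 -0.081   0.0323] fix mm [-70.  172.9] yaw 13.49 F fix [ 1.1 15.8] 0.6 grip 0.182 99.7
```

{"api": "servo_tool", "payload": {"rows": [[[-0.015, 0, 0], 0, 0.1], [[0, 0, 0], 0, 0.1]]}}

```text
time_s: 33.42
eef_pos: [0.5387, -0.081, 0.0323]
ee_rot: [0.619, 0.785, 0.002, -0.004]
force: [-2.3, 17.4, 1.3]
grip_width: 0.177
finger_force: 99.8
```

```bash
python3 st.py
```

```text
t 33.42 pos [ 0.5387 -0.081   0.0323] fix mm [-70.  172.9] yaw 13.47 F fix [ 1.9 17.5] 1.3 grip 0.177 99.8
```

{"api": "servo_tool", "payload": {"rows": [[[-0.005, 0.015, 0], 0, 0.1], [[0, 0, 0], 0, 0.1], [[0, 0, 0], 0, 0.1]]}}

```text
time_s: 33.8
eef_pos: [0.5388, -0.081, 0.0321]
ee_rot: [0.619, 0.785, 0.001, -0.005]
force: [-2.5, 17.4, 1.7]
grip_width: 0.179
finger_force: 99.8
```

```bash
python3 st.py
```

```text
t 33.8 pos [ 0.5388 -0.081   0.0321] fix mm [-70.  172.9] yaw 13.47 F fix [ 1.7 17.5] 1.7 grip 0.179 99.8
```

Locked at about 17.5 N. I'll back off, then tap again to check that it stayed tight.

{"api": "servo_tool", "payload": {"rows": [[[0.06, 0, 0], 0, 0.1], [[0.06, 0.005, 0], 0, 0.1], [[0.04, 0, 0], 0, 0.1], [[0, 0, 0], 0, 0.1], [[0, 0, 0], 0, 0.1]]}}

```text
time_s: 34.42
eef_pos: [0.5403, -0.0787, 0.0329]
ee_rot: [0.619, 0.786, 0.0, 0.0]
force: [0.7, 0.1, -2.8]
grip_width: 0.18
finger_force: 99.2
```

```bash
python3 st.py
```

```text
t 34.42 pos [ 0.5403 -0.0787  0.0329] fix mm [-67.9 174.7] yaw 13.58 F fix [ 0.7 -0.1] -2.8 grip 0.18 99.2
```

{"api": "servo_tool", "payload": {"rows": [[[-0.015, -0.02, 0], 0, 0.1], [[-0.015, 0, 0], 0, 0.1], [[-0.015, 0, 0], 0, 0.1], [[0, 0, 0], 0, 0.1]]}}

```text
time_s: 34.92
eef_pos: [0.5395, -0.0807, 0.0327]
ee_rot: [0.618, 0.786, -0.0, -0.0]
force: [-1.2, -0.4, -3.2]
grip_width: 0.176
finger_force: 99.2
```

```bash
python3 st.py
```

```text
t 34.92 pos [ 0.5395 -0.0807  0.0327] fix mm [-69.2 173. ] yaw 13.59 F fix [-1.3 -0.1] -3.2 grip 0.176 99.2
```

{"api": "servo_tool", "payload": {"rows": [[[-0.015, 0, 0], 0, 0.1], [[-0.015, 0, 0], 0, 0.1], [[0, 0, 0], 0, 0.1]]}}

```text
time_s: 35.3
eef_pos: [0.5393, -0.0808, 0.0326]
ee_rot: [0.619, 0.786, 0.0, -0.001]
force: [-1.4, 5.9, -1.5]
grip_width: 0.176
finger_force: 99.3
```

```bash
python3 st.py
```

```text
t 35.3 pos [ 0.5393 -0.0808  0.0326] fix mm [-69.3 173. ] yaw 13.57 F fix [0. 6.] -1.5 grip 0.176 99.3
```

{"api": "servo_tool", "payload": {"rows": [[[-0.02, 0.005, 0], 0, 0.1], [[-0.015, 0.005, 0], 0, 0.1], [[0, 0, 0], 0, 0.1], [[-0.015, 0.005, 0], 0, 0.1], [[0, 0, 0], 0, 0.1]]}}

```text
time_s: 35.92
eef_pos: [0.5393, -0.0808, 0.0323]
ee_rot: [0.619, 0.785, 0.001, -0.004]
force: [-1.7, 11.1, 1.9]
grip_width: 0.181
finger_force: 99.5
```

```bash
python3 st.py
```

```text
t 35.92 pos [ 0.5393 -0.0808  0.0323] fix mm [-69.4 172.9] yaw 13.51 F fix [ 0.9 11.2] 1.9 grip 0.181 99.5
```

{"api": "servo_tool", "payload": {"rows": [[[-0.02, 0.005, 0], 0, 0.1], [[0, 0, 0], 0, 0.1]]}}

```text
time_s: 36.17
eef_pos: [0.5393, -0.0809, 0.0322]
ee_rot: [0.619, 0.785, 0.001, -0.004]
force: [-2.6, 13.2, 1.2]
grip_width: 0.178
finger_force: 99.7
```

```bash
python3 st.py
```

```text
t 36.17 pos [ 0.5393 -0.0809  0.0322] fix mm [-69.4 172.9] yaw 13.49 F fix [ 0.6 13.4] 1.2 grip 0.178 99.7
```

{"api": "servo_tool", "payload": {"rows": [[[-0.015, 0.005, 0], 0, 0.1], [[0, 0, 0], 0, 0.1]]}}

```text
time_s: 36.42
eef_pos: [0.5392, -0.0809, 0.032]
ee_rot: [0.619, 0.785, 0.001, -0.005]
force: [-3.0, 16.0, 1.8]
grip_width: 0.18
finger_force: 99.7
```

```bash
python3 st.py
```

```text
t 36.42 pos [ 0.5392 -0.0809  0.032 ] fix mm [-69.5 172.9] yaw 13.47 F fix [ 0.9 16.3] 1.8 grip 0.18 99.7
```

{"api": "servo_tool", "payload": {"rows": [[[-0.01, 0.005, 0], 0, 0.1], [[0, 0, 0], 0, 0.1]]}}

```text
time_s: 36.67
eef_pos: [0.5392, -0.0809, 0.0319]
ee_rot: [0.619, 0.785, 0.001, -0.006]
force: [-3.1, 17.5, 1.6]
grip_width: 0.178
finger_force: 99.7
```

```bash
python3 st.py
```

```text
t 36.67 pos [ 0.5392 -0.0809  0.0319] fix mm [-69.5 172.9] yaw 13.46 F fix [ 1.1 17.7] 1.6 grip 0.178 99.7
```

{"api": "servo_tool", "payload": {"rows": [[[0.06, -0.01, 0], 0, 0.1], [[0.08, -0.01, 0], 0, 0.1], [[0.2, 0, 0], 0, 0.1], [[0.6, 0, -0.3], 0, 0.1], [[0.4, 0, -0.8], 0, 0.1], [[0, 0, -0.5], 0, 0.1], [[0, 0, 0], 0, 0.1], [[0, 0, 0], 0, 0.1]]}}

```text
time_s: 37.67
eef_pos: [0.525, -0.0216, 0.112]
ee_rot: [0.619, 0.786, -0.0, -0.0]
force: [0.0, 0.4, -3.9]
grip_width: 0.175
finger_force: 99.3
```

```bash
python3 st.py
```

```text
t 37.67 pos [ 0.525  -0.0216  0.112 ] fix mm [-69.3 233.8] yaw 13.58 F fix [0.1 0.4] -3.9 grip 0.175 99.3
```

Final tap 17.7 N axial and 1.1 N side, with no further travel. Now the drift goes back where it came from.

{"api": "servo_tool", "payload": {"rows": [[[0.73, 0.61, 0], 0, 0.1], [[0.73, 0.61, 0], 0, 0.1], [[0.73, 0.61, 0], 0, 0.1], [[0.73, 0.61, 0], 0, 0.1], [[0.73, 0.61, 0], 0, 0.1], [[0, 0, 0], 1, 0.1], [[0, 0, 0], 1, 0.1], [[0, 0, 0.6], 0.9, 0.1], [[0, 0, 0.8], 0, 0.1], [[0, 0, 0.4], 0, 0.1], [[0, 0, 0], 0, 0.1], [[0, 0, 0], 0, 0.1]]}}

```text
time_s: 39.17
eef_pos: [0.6322, 0.1919, 0.0236]
ee_rot: [0.713, 0.701, 0.001, 0.0]
force: [-0.6, -0.4, -3.1]
grip_width: 0.179
finger_force: 99.2
```

```bash
python3 st.py
```

```text
t 39.17 pos [0.6322 0.1919 0.0236] fix mm [ 85.  416.2] yaw -0.91 F fix [-0.6 -0.2] -3.1 grip 0.179 99.2
```

{"api": "servo_tool", "payload": {"rows": [[[0, 0, 0.2], 0, 0.1], [[0, 0, 0.12], 0, 0.1], [[0, 0, 0.06], 0, 0.1], [[0, 0, 0], 0, 0.1], [[0, 0, 0], 0, 0.1]]}}

```text
time_s: 39.8
eef_pos: [0.6311, 0.1918, 0.004]
ee_rot: [0.713, 0.702, 0.0, 0.0]
force: [-0.1, 0.3, -1.0]
grip_width: 0.179
finger_force: 99.6
```

```bash
python3 st.py
```

```text
t 39.8 pos [0.6311 0.1918 0.004 ] fix mm [ 84.  416.3] yaw -0.9 F fix [0.  0.3] -1.0 grip 0.179 99.6
```

{"api": "servo_tool", "payload": {"rows": [[[0, 0, 0], 0, 0.5], [[0, 0, 0], 0, 0.5], [[0, 0, 0], 0, 0.5], [[0, 0, -0.5], 0, 0.5], [[0, 0, -1], 0, 0.5], [[0, 0, -1], 0, 0.5], [[0, 0, -0.5], 0, 0.5], [[0, 0, 0], 0, 0.5], [[0, 0, 0], 0, 0.5]]}}

```text
time_s: 40.92
eef_pos: [0.63, 0.1915, 0.1523]
ee_rot: [0.713, 0.702, -0.001, -0.001]
force: [0.0, 0.3, 0.1]
grip_width: 0.503
finger_force: 0.0
```

```bash
python3 st.py; python3 - <<'E'
from h import *
s=sense();M=R.from_quat(s["ee_rot"]).as_matrix();im,C=shot('wrist','w12')
m=cv2.inRange(cv2.cvtColor(im,cv2.COLOR_BGR2HSV),(15,100,50),(32,255,255))
for c in cv2.findContours(m,0,1)[0]:
    if cv2.contourArea(c)>300: b=cv2.boxPoints(cv2.minAreaRect(c)); print(b.round().tolist(),(cast(C,b,.018).mean(0)*1e3).round(1))
a=cv2.imread('pics/side0.png');p=cv2.imread('pics/s8.png');n,C=shot('side','s12')
def dot(i):
    h=cv2.cvtColor(i,cv2.COLOR_BGR2HSV);w=cv2.inRange(h,(12,90,60),(35,255,255))
    return [cv2.boundingRect(c) for c in cv2.findContours(w,0,1)[0] if 300<cv2.boundingRect(c)[0]<380 and 200<cv2.boundingRect(c)[1]<290]
print(dot(a),dot(p),dot(n),proj(C,[[.62-.0022,-.2041,.075]]))
x,y=proj(C,[[.61,-.2,.05]])[0].astype(int);sh=cv2.phaseCorrelate(*[np.float32(cv2.cvtColor(i,6)[y-35:y+35,x-30:x+45]) for i in (p,n)],cv2.createHanningWindow((75,70),cv2.CV_32F));print("block shift px",sh)
E
```

```text
t 40.92 pos [0.63   0.1915 0.1523] fix mm [ 82.8 416.3] yaw -0.9 F fix [0.1 0.3] 0.1 grip 0.503 0.0
[[167.0, 290.0], [192.0, 259.0], [211.0, 275.0], [186.0, 306.0]] [529.2 101.9  18. ]
[[277.0, 220.0], [294.0, 220.0], [294.0, 251.0], [277.0, 251.0]] [631.  153.7  18. ]
[[276.0, 197.0], [277.0, 140.0], [296.0, 140.0], [295.0, 197.0]] [632.6 219.6  18. ]
[] [] [] [[326.2065412  243.57796352]]
block shift px ((0.6384033048998461, -0.09466925521340386), 0.8735013884085197)
```

```bash
python3 -c "
from station import *
print(close_job())"
```

```text
the job is handed in; nothing more can be done
None
```

I handed the job in at about 41 s: the block is home against both stops, the wedge held its position when tapped again and is locked at about 17.7 N, and the drift is back where it lay; I made no close-up check of the block after the final tap.

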